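# Level the tilting work plate by probe and load the blank

### The job

Level the tilting work plate: take the ball-ended probe from its stand, feel across the plate with its tip to find where it is high, and press the high side down gently with the probe until it is level both ways. Then put the probe back upright in its stand and lay the flanged blank gently in the middle of the plate, square with it. Keep the gripper off the tilting table and leave everything else where it lies.

Things in the scene. Friction and masses are not known exactly. Their poses are not given: they have to be found in the camera images.
- tilt_table: fixed two-axis tilting table: green cast foot 140 x 140 mm, pillar, and on top a bare square aluminium work plate 160 x 160 mm, 12 mm thick, its sides along this frame's x and y. Origin: centre of the foot's underside on the bench, z up. The plate's height and tilt are NOT measured; they differ each time.
- plate_mid (a point): fixed mark on the foot's axis, 102 mm above the bench: the middle of the plate's face is straight above or below it, 92 to 112 mm above the bench, and keeps its height. Axes as tilt_table. The plate tilts about two level pivots crossing 30 mm below its face, one along x, one along y; each starts up to 0.055 rad off level, either way; stops at 0.075 rad.
- plate_edge (a point): fixed mark 65 mm from plate_mid along x, 15 mm inside an edge (three like points lie at 90 degree turns). The pivots are stiff, without spring: they stay where left and give way at 0.9 N m, about 14 N pressed down at such a point, plus 2 N per 5 mm/s; a touch under 5 N moves nothing. Pressing there turns one pivot only. Press with under 24 N. Level means opposite points within 0.7 mm, both ways.
- probe_grip (a point): hand probe: orange square grip 20 x 20 mm, 50 mm tall; this point, to grasp, has 22 mm of grip above and 28 mm below it; x, y square to its sides, z up. Under the grip a steel collar 34 mm across, 6 mm thick, then a stylus 8 mm thick ending in a brass ball 10 mm across, whose lowest point is 96 mm below this point. About 120 g.
- probe_tip (a point): lowest point of the probe's ball tip; axes as probe_grip
- stand: fixed grey block 80 x 80 mm, 75 mm high, with an upright through hole 18 mm wide in its middle; origin at the centre of its underside. The probe hangs in the hole by its collar, which rests on the top of the block: its grip point is then 109 mm above the bench.
- blank_boss (a point): steel blank to be drilled: flange 80 mm (x) x 60 mm (y), 8 mm thick, with a round boss 32 mm across in its middle that reaches 42 mm above the underside. This point is on the boss's axis, 30 mm above the underside; z up. About 250 g. Set it down with under 24 N. It starts flat in the blue tray, its underside 4 mm above the bench.
- tray: fixed shallow blue tray 240 x 170 mm with walls 18 mm high and 4 mm thick; origin at the centre of its underside. The blank lies in the -x half of it, a finished aluminium handle in the other half.
- handle_part: bystander: finished L-shaped aluminium handle in the tray, 22 x 83 mm, 34 mm high; leave it
- tin: bystander: brass-coloured open tin, 58 mm across, 85 mm high; origin at the centre of its underside; leave it
- spanner: bystander: spanner lying on the bench, 150 mm long; leave it
- chuck_key: bystander: T-handled chuck key lying on the bench, about 107 mm long; leave it
- vee_block: bystander: dark steel vee block 50 x 55 mm, 40 mm high; leave it
- bar_stub: bystander: aluminium bar end 24 mm thick, 90 mm long, lying on the bench; leave it
Things that resemble listed ones, but are neither listed nor needed, are in the scene too. What is shaped like the part that bears blank_boss but orange or purple is not meant.

How it is judged:
On the way, in this order (a step that is already met when the one before it is completed fails the run):
1. the probe is lifted clear out of its stand (z of probe_tip in the frame of stand above 0.078 m), for 0.1 s.
2. the probe's tip touches the work plate (contact force between probe and tilt_table above 0.5 N and horizontal distance between probe_tip and tilt_table below 0.115 m), for 0.05 s.
3. the probe stands in its stand again, let go (horizontal distance between probe_grip and stand below 0.01 m and z of probe_tip in the frame of stand below 0.016 m and angle between probe_grip's own z axis and vertical below 0.1 rad and contact force between the fingers and probe below 0.1 N), for 0.2 s.
At the end, for the whole second after the job is handed in: The blank rests on the work plate, level within 0.008 rad (so the plate is too), within 15 mm of its middle, its sides along the plate's sides within 0.15 rad (any way round), at rest and let go; the probe stands upright in its stand, down on its collar (angle between blank_boss's own z axis and vertical below 0.008 rad and horizontal distance between blank_boss and tilt_table below 0.015 m and (angle between the x axis of blank_boss and the x axis of tilt_table, either way round below 0.15 rad or angle between the x axis of blank_boss and the y axis of tilt_table, either way round below 0.15 rad) and contact force between blank and tilt_table above 0.5 N and linear speed of blank below 0.01 m/s and horizontal distance between probe_grip and stand below 0.01 m and z of probe_tip in the frame of stand below 0.016 m and angle between probe_grip's own z axis and vertical below 0.1 rad); the robot touches nothing.
It fails at once if the probe presses on the tilting table with over 24 N (contact force between probe and tilt_table above 24 N).
It fails at once if the blank is pressed on the tilting table with over 24 N (contact force between blank and tilt_table above 24 N).
It fails at once if the gripper or arm touches the tilting table (contact force between any of the fingers, the arm and tilt_table above 0.5 N).
It fails at once if the probe touches the plate while the blank lies on it (contact force between each of probe, blank and tilt_table above 0.5 N).
It fails at once if a bystander is moved by over 15 mm (distance of any of handle_part, tin, spanner, chuck_key, vee_block, bar_stub from where it was at the start of the episode above 0.015 m).
It also fails if it takes over 72 s, if anything falls off the work surface, if the arm or the gripper's body presses on something with over 40 N, if the wrist force passes 120 N, or if a joint passes its speed limit or range.

### The arm

A 6-joint arm with a two-finger parallel gripper is mounted at the origin on the work surface. World frame = base frame: x ahead of the robot, y to its left, z up, the work surface at z = 0. Lengths are in m, angles in rad, forces in N, time in s.
With the tool pointing down it reaches from about 0.275 to 0.825 m from the base axis. Payload 5.2 kg.
Tool frame: the origin (TCP) lies midway between the tips of the shut fingers; the grasp point (between the pads) lies 19 mm behind it; z points along the fingers, y is the direction in which the jaws open and shut (so a half turn about z gives the same grasp; the last joint's range is limited). The gripper opens to 93 mm and grips with 3 to 60 N. Pads are 15 mm wide; open, the fingers measure 128 mm over their backs; the gripper's body (75 mm by 188 mm) begins 65 mm behind the grasp point.
Start: joints at [0.95, 0.259, 1.535, -0, 1.348, -0.203], TCP at [0.223, 0.503, 0.219] pointing down, gripper open.
Joint ranges: [-3.14, 3.14], [-0.91, 2.08], [0.19, 2.58], [-1.22, 4.36], [0.22, 2.71], [-3.12, 3.12]. Speed limits (rad/s): [2.57, 2.57, 3.14, 3.14, 3.14, 3.14].

### API

Orientations are given as a unit quaternion [w, x, y, z].
In Python, from cell import readout, vision, workorder, models gives the robot as it stands. The module is installed in compiled form; this text tells all that it offers.
- The arm moves only by the shell command python3 -m crank 'ROWS'. ROWS is JSON, a list of rows, each an object of numbers: "dx", "dy", "dz": the shift along the world's x, y, z in m; "twist": the turn about the world's z in degrees; "fingers": the finger opening in m, from 0 to 0.093. In form: [{"dx": .., "dy": .., "dz": .., "twist": .., "fingers": ..}, ...]. A call has 1 to 20 rows; each row is the pose to reach, as a shift and turn from the pose commanded when the call began; what a row does not reach only later rows make up. A row lasts 1/8 s, in which the tool goes at most 62.5 mm and 10.7 degrees, less where a joint would pass 70% of its speed; a pose out of reach is approached as far as the arm can. A call with a gripper value outside its range is refused whole. The fingers move at their own pace and stop on an object; the grip force is fixed at half the most. Time passes only in rows, so rows that repeat a pose let the fingers close. It gives the time, the measured TCP pose, the force and the opening at its end, in the units of the state.
- readout.get_state(): the state, without advancing time (a new reading comes with each control period).
- vision.get_image(name): name is "side" or "top" or "wrist"; returns a dict with "image" (480x640x3 uint8, red, green, blue), "fx", "fy", "cx", "cy" (pixels), "dist_coeffs" ([k1, k2, p1, p2, k3] as OpenCV has them; the pictures are not rectified), "T" (4x4, takes a point from camera to world coordinates). Camera axes: x right, y up, looking along -z (the intrinsics and any distortion apply to the point x, -y, -z); pixel columns grow to the right and rows downward; lengths in m; the calibration is good to about 2 mm. A picture is of the moment at which its call begins. There is no depth.
- workorder.job_done(): hands the job in, once; it reports no verdict.
Trained networks look in a picture, given as the dict that the camera call returned (one of the last four; its "shot" number tells which), for a name from the list of things; names that differ only in an ending like _2 or _b are one class to them, and where a whole thing is asked for, a point or a joint stands for the part that bears it (a point fixed in the world has none). Each returns a list of dicts, best first, with "score" (0 to 1); they miss things now and then, are a little off and sometimes report something else, mostly with a low value. They report only what shows in the picture. A call takes as long as a camera call. They do not tell look-alikes from the thing itself.
- models.spot_in(picture, thing): "point" ([x, y, z] in m, in the coordinates of the camera as it stood for that picture, good to about 4 mm: the middle of the surface that is visible of it).
- models.silhouettes(picture, thing): "mask" (480x640 bool, what is visible of it).
- models.mark_of(picture, thing): "point" ([x, y, z] in m, in the coordinates of the camera as it stood for that picture, good to about 4 mm: a listed point, or the origin of a listed thing).
The state is a dict: "time": time; "q": joint angles; "dq": joint speeds; "effort": joint torques, N m; "position": TCP position; "tool_rot": TCP orientation; "wrist_force": force on the tool from outside, world axes, zero at the start; "torque": the same for the moment, N m; "grip_width": opening from 0.0 (shut) to 1.0 (fully open).
Only numpy, scipy, OpenCV 4.12 (cv2) and the standard library are available. Lean on these libraries where they do the work, as an engineer would, in place of code of your own. Each camera call takes 0.05 s, during which the arm holds its last target.

## Working session

There is one attempt and no reset: what is moved stays moved. The work goes in short steps, Python scripts to look and compute and a shell command to move; the robot and the scene stay as the last step left them, time stands still between calls to the robot, and variables do not carry over. Pictures are saved under pics/ and viewed, and the job is handed in when it is done.

```bash
mkdir -p pics; ls; cat > h.py <<'E'
import numpy as np, cv2
from cell import readout, vision, workorder, models
def snap(n,fn=None):
    p=vision.get_image(n)
    if fn: cv2.imwrite('pics/'+fn+'.png',p['image'][:,:,::-1])
    return p
def w(p,pt): return (p['T']@np.r_[pt,1])[:3]
def proj(p,X):
    c=np.linalg.inv(p['T'])@np.r_[X,1]; c=np.array([c[0],-c[1],-c[2]])
    K=np.array([[p['fx'],0,p['cx']],[0,p['fy'],p['cy']],[0,0,1.]])
    return cv2.projectPoints(c.reshape(1,1,3),np.zeros(3),np.zeros(3),K,np.array(p['dist_coeffs'],float))[0].ravel()
def ray(p,uv,z):
    K=np.array([[p['fx'],0,p['cx']],[0,p['fy'],p['cy']],[0,0,1.]])
    x,y=cv2.undistortPoints(np.array([[uv]],float),K,np.array(p['dist_coeffs'],float)).ravel()
    d=p['T'][:3,:3]@np.array([x,-y,-1]);o=p['T'][:3,3]
    return o+d*(z-o[2])/d[2]
E
python3 - <<'E'
from h import *
np.set_printoptions(precision=4,suppress=True)
s=readout.get_state();print(s)
for n in ['top','side','wrist']:
    p=snap(n,n+'0')
    print(n,p['T'][:3,3],-p['T'][:3,2])
    for t in ['tilt_table','plate_mid','plate_edge','probe_grip','stand','blank_boss','tray','tin']:
        for r in models.mark_of(p,t)[:3]: print(t,round(r['score'],2),w(p,r['point']),proj(p,w(p,r['point'])).round())
E
```

```text
pics
{'time': 0.0, 'q': array([ 0.9502,  0.2593,  1.5361, -0.    ,  1.348 , -0.2028]), 'dq': array([-0.0003, -0.0002, -0.0006,  0.    ,  0.0005, -0.0003]), 'effort': array([ -0.0026, -43.7312, -28.3993,   0.0713,   0.0417,  -0.0002]), 'position': array([0.2228, 0.5022, 0.2178]), 'tool_rot': array([-0.0004,  0.2074,  0.9783, -0.0008]), 'wrist_force': array([-0.0818, -0.3397, -1.4947]), 'torque': array([ 0.0276, -0.0092,  0.0056]), 'grip_width': 1.0028110305431057}
top [0.4558 0.0975 1.0451] [ 0.081  -0.0228 -0.9965]
tilt_table 0.8 [ 0.5786 -0.042   0.0005] [367. 220.]
plate_mid 0.86 [ 0.5725 -0.0399  0.0997] [373. 218.]
plate_edge 0.78 [ 0.6417 -0.0216  0.0984] [364. 184.]
probe_grip 0.52 [ 0.4733 -0.3403  0.1077] [517. 270.]
stand 0.56 [ 0.4723 -0.3367  0.0001] [494. 270.]
stand 0.55 [ 0.8011  0.0439 -0.0003] [332. 124.]
blank_boss 0.92 [0.3549 0.5161 0.0316] [110. 313.]
blank_boss 0.79 [0.2572 0.3528 0.0283] [183. 361.]
blank_boss 0.65 [0.4379 0.3264 0.0327] [198. 278.]
tray 0.68 [0.4893 0.3224 0.0042] [204. 255.]
tray 0.23 [0.7525 0.1873 0.003 ] [269. 142.]
tin 0.67 [ 0.801   0.0448 -0.0001] [331. 124.]
side [ 0.3765 -0.8978  0.7124] [ 0.136   0.8429 -0.5206]
tilt_table 0.95 [ 0.578  -0.0402 -0.0023] [359. 319.]
plate_mid 0.86 [ 0.5767 -0.0397  0.1016] [361. 279.]
plate_edge 0.75 [ 0.6377 -0.0223  0.1052] [388. 270.]
probe_grip 0.75 [ 0.4748 -0.3348  0.1088] [333. 390.]
probe_grip 0.22 [0.4919 0.3262 0.0025] [301. 233.]
stand 0.95 [ 0.4753 -0.3347  0.0061] [332. 434.]
blank_boss 0.92 [0.4404 0.3293 0.0389] [281. 222.]
blank_boss 0.89 [0.361  0.5172 0.0305] [250. 195.]
blank_boss 0.77 [0.2612 0.357  0.0333] [213. 223.]
tray 0.76 [0.4903 0.3245 0.0019] [301. 234.]
tin 0.92 [ 0.7948  0.0455 -0.0017] [444. 288.]
wrist [0.1618 0.5305 0.3841] [ 0.2238 -0.0999 -0.9695]
blank_boss 0.87 [0.3583 0.5104 0.031 ] [373. 326.]
blank_boss 0.83 [0.4451 0.3271 0.0309] [259. 439.]
```

View pics/top0.png

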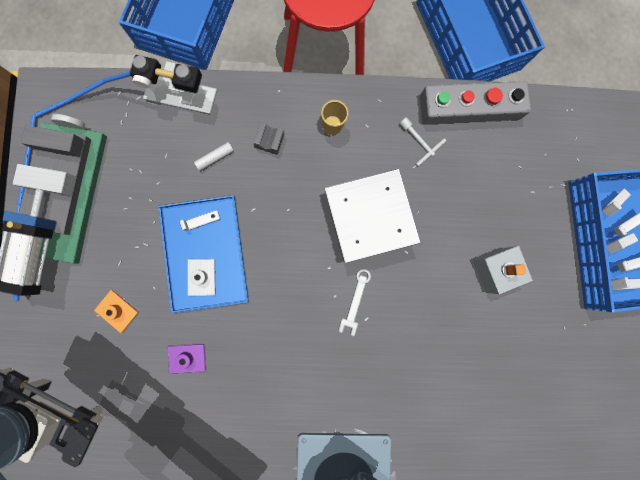

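View pics/side0.png

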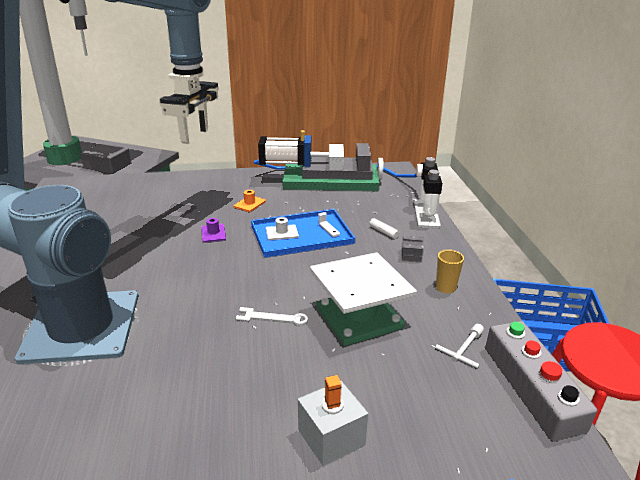

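View pics/wrist0.png

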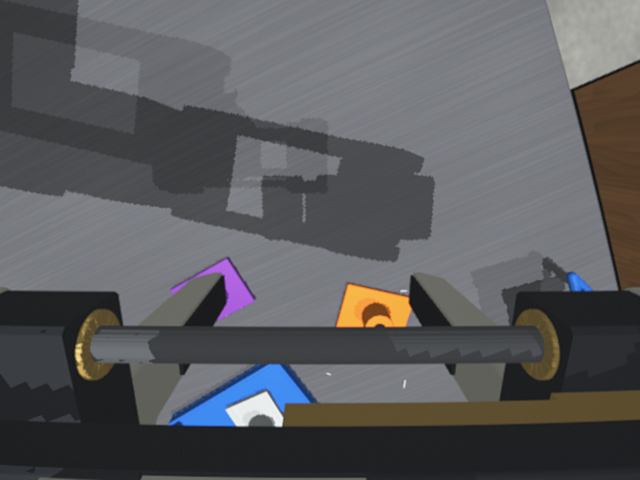

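The blank meant is the grey steel one in the tray at about (200,277) in the top picture. The orange one (115,312) and the purple one (186,358) are the excluded look-alikes. The probe stands at (515,269) and the plate's centre is at (372,215). Next I measure the yaws and refine the positions from the masks.

```bash
python3 - <<'E'
from h import *
np.set_printoptions(precision=4,suppress=True)
P={n:snap(n) for n in ['top','side']}
def contour(p,m,z):
    c=max(cv2.findContours(m.astype(np.uint8),cv2.RETR_EXTERNAL,cv2.CHAIN_APPROX_NONE)[0],key=cv2.contourArea).reshape(-1,2)
    return np.array([ray(p,q,z)[:2] for q in c],np.float32)
for t,z in [('probe_grip',.131),('stand',.075),('blank_boss',.012),('tilt_table',.102),('tray',.018),('handle_part',.03)]:
  for n in ['top']:
    p=P[n]
    for r in models.silhouettes(p,t)[:4]:
        c=contour(p,r['mask'],z); (x,y),(a,b),ang=cv2.minAreaRect((c*1000).astype(np.float32))
        print(t,n,round(r['score'],2),r['mask'].sum(),'ctr',x,y,'size',a,b,'ang',ang)
for n,p in P.items():
    im=p['image'][:,:,::-1]
    for t,zz in [('probe_grip',4),('blank_boss',4)]:
        u=proj(p,[.474,-.337,.1] if t=='probe_grip' else [.44,.328,.03]).astype(int)
        c=im[max(0,u[1]-50):u[1]+50,max(0,u[0]-60):u[0]+60]
        cv2.imwrite(f'pics/c_{n}_{t}.png',cv2.resize(c,None,fx=5,fy=5,interpolation=cv2.INTER_CUBIC))
print(readout.get_state()['time'])
E
python3 -c "
import cv2,numpy as np
a=[cv2.resize(cv2.imread(f'pics/c_{n}_{t}.png'),(400,300)) for t in('probe_grip','blank_boss') for n in('top','side')]
cv2.imwrite('pics/crops.png',np.vstack([np.hstack(a[:2]),np.hstack(a[2:])]))"
```

```text
probe_grip top 0.53 294 ctr 473.08819580078125 -322.9560546875 size 30.119449615478516 48.240787506103516 ang 1.2670865058898926
stand top 0.97 1518 ctr 473.1787414550781 -323.5811462402344 size 88.77053833007812 104.64974212646484 ang 23.605710983276367
blank_boss top 0.84 990 ctr 260.70770263671875 351.0495910644531 size 59.356292724609375 80.4777603149414 ang 6.149587154388428
blank_boss top 0.81 998 ctr 358.1661376953125 511.8477478027344 size 81.51309967041016 63.2806282043457 ang 53.22085189819336
blank_boss top 0.57 880 ctr 440.5438537597656 328.6744079589844 size 73.0654067993164 59.89792251586914 ang 2.3960752487182617
blank_boss top 0.33 459 ctr 713.5670166015625 310.8096923828125 size 27.966630935668945 93.28226470947266 ang 33.73046112060547
tilt_table top 0.9 5945 ctr 577.0107421875 -37.94685363769531 size 160.37120056152344 161.2314910888672 ang 16.743139266967773
tray top 0.88 6785 ctr 492.70379638671875 322.4270935058594 size 240.10997009277344 172.25238037109375 ang 9.618249893188477
tray top 0.16 5938 ctr 588.3052978515625 -49.802833557128906 size 174.4084014892578 176.06234741210938 ang 16.454185485839844
handle_part top 0.69 404 ctr 562.3128662109375 329.90411376953125 size 27.419031143188477 88.24472045898438 ang 15.841991424560547
1.75
```

View pics/crops.png

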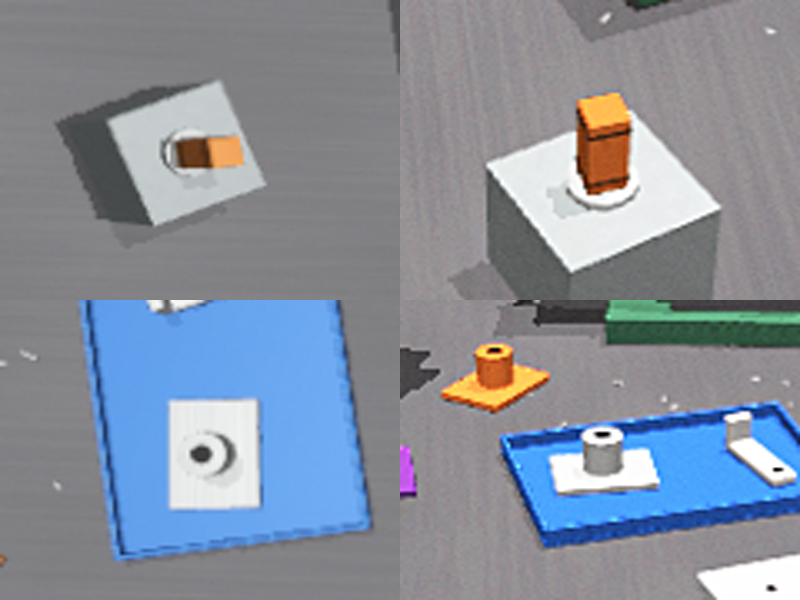

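```bash
cat > fit.py <<'E'
from h import *
from scipy.optimize import minimize
from scipy.spatial.transform import Rotation as R
S=8
def render(p,polys,box):
    x0,y0,x1,y1=box; im=np.zeros(((y1-y0)*S,(x1-x0)*S),np.uint8)
    for P in polys:
        q=np.array([proj(p,X) for X in P],np.float32)
        q=((q+.5-[x0,y0])*S).astype(np.int32)
        cv2.fillConvexPoly(im,cv2.convexHull(q.reshape(-1,1,2)),1)
    return cv2.resize(im.astype(np.float32),(x1-x0,y1-y0),interpolation=cv2.INTER_AREA)
def boxpts(c,yaw,sx,sy,z0,z1,rx=0,ry=0,piv=None):
    P=np.array([[a*sx/2,b*sy/2,z] for a in(-1,1) for b in(-1,1) for z in(z0,z1)])
    if piv is not None:
        P=P-[0,0,piv]; P=R.from_euler('xy',[rx,ry]).apply(P)+[0,0,piv]
    cy,sn=np.cos(yaw),np.sin(yaw)
    return np.c_[c[0]+cy*P[:,0]-sn*P[:,1],c[1]+sn*P[:,0]+cy*P[:,1],P[:,2]]
def mk(m,c,pad=12):
    ys,xs=np.nonzero(m); b=(xs.min()-pad,ys.min()-pad,xs.max()+pad,ys.max()+pad)
    b=(max(b[0],0),max(b[1],0),min(b[2],640),min(b[3],480))
    return b,m[b[1]:b[3],b[0]:b[2]].astype(np.float32)
def fit(views,poly,x0,step):
    f=lambda x: sum(np.abs(render(p,poly(x),b)-m).sum() for p,b,m in views)
    sim=np.vstack([x0]+[np.array(x0)+np.eye(len(x0))[i]*step[i] for i in range(len(x0))])
    r=minimize(f,x0,method='Nelder-Mead',options=dict(initial_simplex=sim,maxiter=400,xatol=1e-4,fatol=.05))
    return r.x,r.fun,f(x0)
def near(m,u,rad):
    k=np.zeros_like(m); k[int(u[1])-rad:int(u[1])+rad,int(u[0])-rad:int(u[0])+rad]=1; return m&k.astype(bool)
E
python3 - <<'E'
from fit import *
np.set_printoptions(precision=4,suppress=True)
P={n:snap(n) for n in ['top','side']}
print(P['top']['fx'],P['top']['dist_coeffs'],P['side']['fx'])
def hsv(p): return cv2.cvtColor(p['image'],cv2.COLOR_RGB2HSV)
def run(name,mf,poly,x0,step,views=('top','side')):
    for vs in [views]+[(v,) for v in views]:
        V=[]
        for v in vs:
            m=mf(P[v]); V.append((P[v],)+mk(m,None))
        x,f,f0=fit(V,poly,x0,step); print(name,vs,x,'deg',np.degrees(x[2]),'res',f,f0,[v[2].sum() for v in V])
def orange(p):
    h=hsv(p); m=(h[...,0]<18)&(h[...,1]>170)&(h[...,2]>50); return near(m,proj(p,[.474,-.337,.106]),30)
run('probe',orange,lambda x:[boxpts(x,x[2],.02,.02,.081,.131)],[.474,-.336,0.],[.003,.003,.15])
def plate(p):
    r=models.silhouettes(p,'tilt_table')[0]['mask'] if 0 else None
    h=hsv(p); m=(h[...,1]<25)&(h[...,2]>200); m=near(m,proj(p,[.577,-.04,.1]),60)
    m=cv2.morphologyEx(m.astype(np.uint8),cv2.MORPH_CLOSE,np.ones((7,7)))
    n,l,s,_=cv2.connectedComponentsWithStats(m); k=1+np.argmax(s[1:,4]); return l==k
for p in P: cv2.imwrite(f'pics/m_{p}.png',plate(P[p])*255)
pl=lambda x:[boxpts(x,x[2],.16,.16,x[5]-0.0001,x[5],x[3],x[4],x[5]-.03)]
run('plateflat',plate,pl,[.577,-.04,.27,0,0,.102],[.004,.004,.05,.02,.02,.005],('top','side'))
def blank(p):
    h=hsv(p); m=(h[...,1]<60); m=near(m,proj(p,[.44,.328,.012]),26 if p is P['top'] else 22)
    m=m.astype(np.uint8); n,l,s,_=cv2.connectedComponentsWithStats(m); u=proj(p,[.455,.328,.012]).astype(int)
    m=(l==1+np.argmax(s[1:,4])); cv2.imwrite('pics/mb_%d.png'%(p is P['top']),m*255); return m
from math import pi
def bl(x):
    a=np.linspace(0,2*pi,24); cyl=np.array([[x[0]+.016*np.cos(t),x[1]+.016*np.sin(t),z] for t in a for z in(.012,.046)])
    return [boxpts(x,x[2],.08,.06,.004,.012),cyl]
run('blank',blank,bl,[.44,.328,0.],[.004,.004,.1])
def stand(p):
    r=models.silhouettes(p,'stand'); 
    h=hsv(p); m=near((h[...,1]<40)&(h[...,2]>125),proj(p,[.474,-.336,.05]),45)|orange(p)
    m=cv2.morphologyEx(m.astype(np.uint8),cv2.MORPH_CLOSE,np.ones((5,5)));m=cv2.morphologyEx(m,cv2.MORPH_OPEN,np.ones((3,3)))
    n,l,s,_=cv2.connectedComponentsWithStats(m); k=1+np.argmax(s[1:,4]); m=l==k
    cv2.imwrite('pics/ms_%d.png'%(p is P['top']),m*255); return m
run('stand',stand,lambda x:[boxpts(x,x[2],.08,.08,.075,.075)],[.474,-.336,.4],[.004,.004,.1],('top',))
print(readout.get_state()['time'])
E
python3 -c "
import cv2,numpy as np
a=[cv2.resize(cv2.imread(f'pics/{n}.png'),(400,300)) for n in('m_top','m_side','mb_1','mb_0')]
b=[cv2.resize(cv2.imread('pics/ms_1.png'),(400,300))]
cv2.imwrite('pics/masks.png',np.vstack([np.hstack(a[:2]),np.hstack([a[2],b[0]])]))"
```

```text
464.72563775150417 [-0.0726  0.      0.      0.      0.    ] 531.3830507413916
probe ('top', 'side') [ 0.4734 -0.3365  0.0225] deg 1.2909256568604865 res 283.28125 297.75 [np.float32(81.0), np.float32(331.0)]
probe ('top',) [ 0.4727 -0.3343  0.0366] deg 2.094803255603049 res 118.359375 127.03125 [np.float32(81.0)]
probe ('side',) [ 0.4733 -0.3366 -0.0012] deg -0.06754799177871419 res 163.671875 170.71875 [np.float32(331.0)]
plateflat ('top', 'side') [ 0.5776 -0.0386  0.2869 -0.0059  0.0308  0.1022] deg 16.438011729080955 res 195.171875 470.70312 [np.float32(5908.0), np.float32(3561.0)]
plateflat ('top',) [ 0.5784 -0.0389  0.2915  0.0056  0.0112  0.0965] deg 16.701425267569437 res 84.4375 247.9375 [np.float32(5908.0)]
plateflat ('side',) [ 0.5772 -0.042   0.2923 -0.0102  0.0318  0.1045] deg 16.74746238887204 res 81.71875 222.76562 [np.float32(3561.0)]
blank ('top', 'side') [0.4402 0.327  0.0484] deg 2.774166976532019 res 109.015625 144.78125 [np.float32(987.0), np.float32(498.0)]
blank ('top',) [0.4402 0.3259 0.0578] deg 3.3116842370370105 res 45.0 86.6875 [np.float32(987.0)]
blank ('side',) [0.4406 0.3311 0.0456] deg 2.6131419854813047 res 36.640625 58.09375 [np.float32(498.0)]
stand ('top',) [ 0.4702 -0.3413  0.4607] deg 26.39785275180906 res 6056.875 6102.203 [np.float32(7240.0)]
stand ('top',) [ 0.4702 -0.3413  0.4607] deg 26.39785275180906 res 6056.875 6102.203 [np.float32(7240.0)]
1.95[ WARN:0@5.989] global loadsave.cpp:1063 imwrite_ Unsupported depth image for selected encoder is fallbacked to CV_8U.
```

View pics/masks.png

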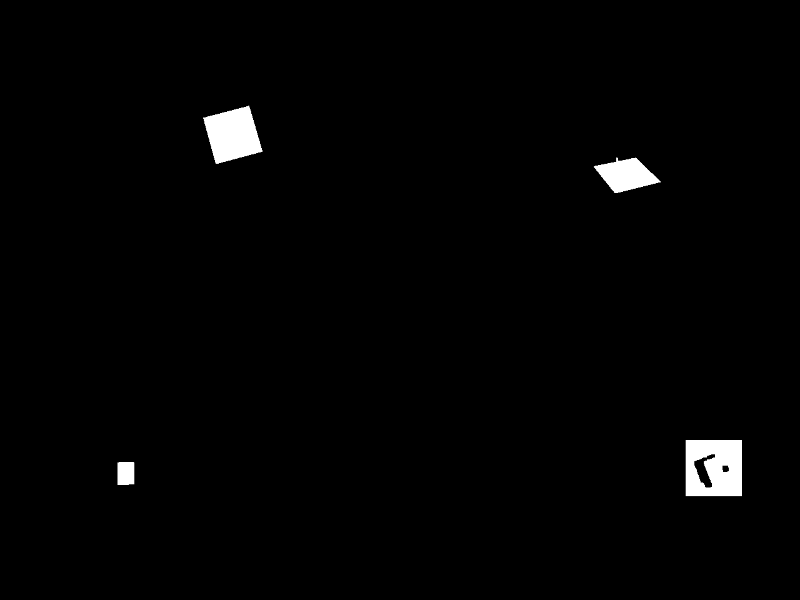

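```bash
python3 - <<'E'
from fit import *
np.set_printoptions(precision=4,suppress=True)
P={n:snap(n) for n in ['top','side']}
def run(name,mf,poly,x0,step,views=('top','side')):
    for vs in [views]+([(v,) for v in views] if len(views)>1 else []):
        V=[(P[v],)+mk(mf(P[v]),None) for v in vs]
        x,f,f0=fit(V,poly,x0,step); print(name,vs,x,'deg',np.degrees(x[2]),'res',f,f0,[v[2].sum() for v in V])
out=[]
def orange(p):
    h=cv2.cvtColor(p['image'],cv2.COLOR_RGB2HSV); m=(h[...,0]<22)&(h[...,1]>130)&(h[...,2]>30)
    m=near(m,proj(p,[.474,-.337,.106]),28); m=cv2.morphologyEx(m.astype(np.uint8),cv2.MORPH_CLOSE,np.ones((3,5)))>0; return m
run('probe',orange,lambda x:[boxpts(x,x[2],.02,.02,.081,.131)],[.474,-.336,0.],[.003,.003,.15])
def stand(p):
    g=p['image'].astype(int); s=g.max(2)-g.min(2)
    h=cv2.cvtColor(p['image'],cv2.COLOR_RGB2HSV)
    m=near((g[...,1]>145)&(g[...,1]-g[...,0]>=3),proj(p,[.474,-.336,.06]),35)
    m=cv2.morphologyEx(m.astype(np.uint8),cv2.MORPH_OPEN,np.ones((3,3)))
    c=cv2.findContours(m,cv2.RETR_EXTERNAL,cv2.CHAIN_APPROX_NONE)[0]; c=cv2.convexHull(max(c,key=cv2.contourArea))
    m=np.zeros_like(m);cv2.fillPoly(m,[c],1); out.append(m); return m
run('stand',stand,lambda x:[boxpts(x,x[2],.08,.08,.075,.0751)],[.474,-.336,.4],[.004,.004,.1],('top',))
im=P['top']['image'];u=proj(P['top'],[.474,-.336,.07]).astype(int)
print(im[u[1]-22:u[1]+30:4,u[0]-15].tolist())
v=np.hstack([a[220:320,440:580] for a in(out[0]*255,orange(P['top']).astype(np.uint8)*255)])
v2=orange(P['side'])[340:440,260:400].astype(np.uint8)*255
cv2.imwrite('pics/mm.png',cv2.resize(np.hstack([v,v2]),None,fx=1.8,fy=1.8))
E
```

```text
probe ('top', 'side') [ 0.4737 -0.3364  0.0603] deg 3.4529454084143465 res 69.78125 85.0625 [np.float32(174.0), np.float32(467.0)]
probe ('top',) [ 0.4737 -0.3381  0.0503] deg 2.8830302173872533 res 25.671875 41.4375 [np.float32(174.0)]
probe ('side',) [ 0.4739 -0.3358  0.0475] deg 2.722477874802819 res 36.546875 43.625 [np.float32(467.0)]
stand ('top',) [ 0.4738 -0.3381  0.391 ] deg 22.405430808457034 res 84.453125 109.921875 [np.float32(1449.0)]
[[131, 130, 133], [97, 98, 101], [78, 82, 82], [198, 205, 205], [199, 205, 207], [195, 201, 203], [198, 204, 205], [133, 138, 140], [71, 73, 74], [71, 74, 75], [72, 75, 76], [72, 75, 75], [118, 118, 121]]
```

View pics/mm.png

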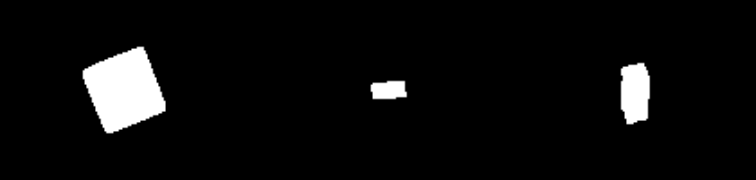

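```bash
python3 -m crank '[{"dx":0.1,"dy":-0.3,"dz":0.0,"twist":-30},{"dx":0.1,"dy":-0.3,"dz":0.0,"twist":-30},{"dx":0.1,"dy":-0.3,"dz":0.0,"twist":-30},{"dx":0.1,"dy":-0.3,"dz":0.0,"twist":-40},{"dx":0.1,"dy":-0.3,"dz":0.0,"twist":-50},{"dx":0.25,"dy":-0.838,"dz":0.0,"twist":-63},{"dx":0.25,"dy":-0.838,"dz":0.0,"twist":-63},{"dx":0.25,"dy":-0.838,"dz":0.0,"twist":-63},{"dx":0.25,"dy":-0.838,"dz":0.0,"twist":-63},{"dx":0.25,"dy":-0.838,"dz":0.0,"twist":-63},{"dx":0.25,"dy":-0.838,"dz":0.0,"twist":-63},{"dx":0.25,"dy":-0.838,"dz":0.0,"twist":-63},{"dx":0.25,"dy":-0.838,"dz":0.0,"twist":-63},{"dx":0.25,"dy":-0.838,"dz":-0.04,"twist":-63},{"dx":0.25,"dy":-0.838,"dz":-0.04,"twist":-63},{"dx":0.25,"dy":-0.838,"dz":-0.04,"twist":-63},{"dx":0.25,"dy":-0.838,"dz":-0.04,"twist":-63}]'
python3 - <<'E'
from h import *
np.set_printoptions(precision=4,suppress=True)
s=readout.get_state();print(s['time'],s['position'],s['tool_rot'],s['wrist_force'])
p=snap('wrist','wrist1')
for t in ['probe_grip','stand']:
    for r in models.mark_of(p,t)[:2]: print(t,round(r['score'],2),w(p,r['point']))
E
```

```text
2.05 [0.2231 0.5027 0.2186] [ 0.      0.2074  0.9783 -0.    ] [0.3103 0.1287 0.0445]invalid input at $[0]: expected keys dx, dy, dz, twist, fingers
```

View pics/wrist1.png

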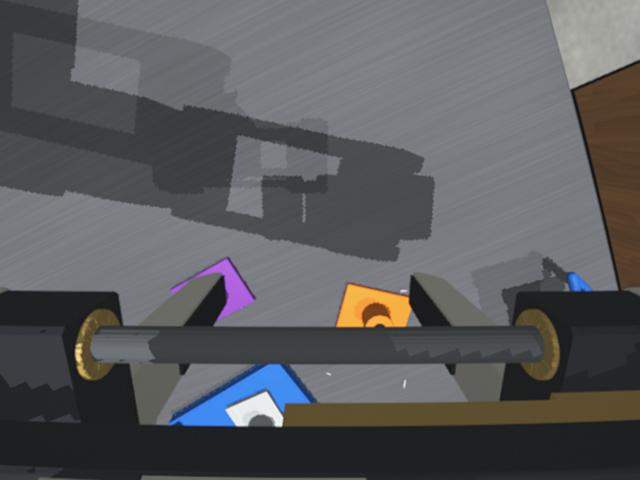

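The call was refused because all five keys are required. The wrist picture is unchanged. I'll resend with full rows.

```bash
python3 -m crank '[{"dx":0.1,"dy":-0.3,"dz":0.0,"twist":-30,"fingers":0.06},{"dx":0.1,"dy":-0.3,"dz":0.0,"twist":-30,"fingers":0.06},{"dx":0.1,"dy":-0.3,"dz":0.0,"twist":-30,"fingers":0.06},{"dx":0.1,"dy":-0.3,"dz":0.0,"twist":-40,"fingers":0.06},{"dx":0.1,"dy":-0.3,"dz":0.0,"twist":-50,"fingers":0.06},{"dx":0.25,"dy":-0.838,"dz":0.0,"twist":-63,"fingers":0.06},{"dx":0.25,"dy":-0.838,"dz":0.0,"twist":-63,"fingers":0.06},{"dx":0.25,"dy":-0.838,"dz":0.0,"twist":-63,"fingers":0.06},{"dx":0.25,"dy":-0.838,"dz":0.0,"twist":-63,"fingers":0.06},{"dx":0.25,"dy":-0.838,"dz":0.0,"twist":-63,"fingers":0.06},{"dx":0.25,"dy":-0.838,"dz":0.0,"twist":-63,"fingers":0.06},{"dx":0.25,"dy":-0.838,"dz":0.0,"twist":-63,"fingers":0.06},{"dx":0.25,"dy":-0.838,"dz":0.0,"twist":-63,"fingers":0.06},{"dx":0.25,"dy":-0.838,"dz":-0.04,"twist":-63,"fingers":0.06},{"dx":0.25,"dy":-0.838,"dz":-0.04,"twist":-63,"fingers":0.06},{"dx":0.25,"dy":-0.838,"dz":-0.04,"twist":-63,"fingers":0.06},{"dx":0.25,"dy":-0.838,"dz":-0.04,"twist":-63,"fingers":0.06}]'
python3 - <<'E'
from h import *
np.set_printoptions(precision=4,suppress=True)
s=readout.get_state();print(s['time'],s['position'],s['tool_rot'],s['wrist_force'])
p=snap('wrist','wrist1')
for t in ['probe_grip','stand']:
    for r in models.mark_of(p,t)[:2]: print(t,round(r['score'],2),w(p,r['point']))
E
```

```text
time: 4.32
position: [0.4734, -0.334, 0.1798]
tool_rot: [0.0, 0.688, 0.726, 0.0]
wrist_force: [-0.9, -0.1, 0.2]
grip_width: 0.647
4.325 [ 0.4734 -0.334   0.1798] [0.0004 0.6876 0.7261 0.0001] [-0.8616 -0.0536  0.1991]
probe_grip 0.71 [ 0.4691 -0.3407  0.1096]
stand 0.96 [ 0.4755 -0.3349 -0.0038]
```

View pics/wrist1.png

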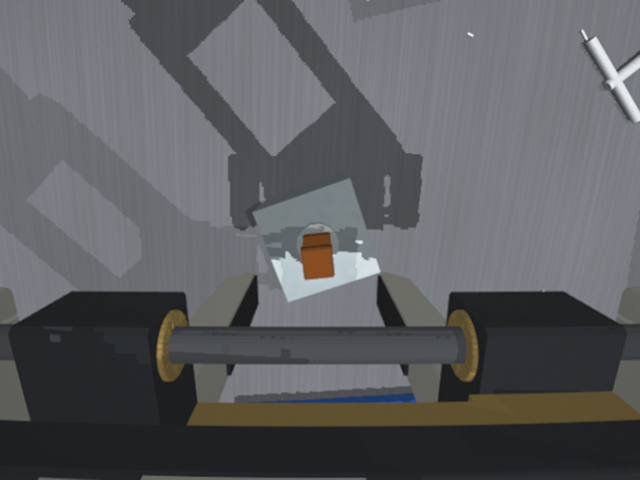

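```bash
python3 - <<'E'
from fit import *
np.set_printoptions(precision=4,suppress=True)
p=snap('wrist'); t=snap('top'); s=snap('side')
h=cv2.cvtColor(p['image'],cv2.COLOR_RGB2HSV); m=(h[...,0]<22)&(h[...,1]>130)&(h[...,2]>30)
m=near(m,(318,255),35); m=cv2.morphologyEx(m.astype(np.uint8),cv2.MORPH_CLOSE,np.ones((5,5)))
ys,xs=np.nonzero(m);print(xs.min(),xs.max(),ys.min(),ys.max())
print(fit([(p,)+mk(m,None)],lambda x:[boxpts(x,x[2],.02,.02,.081,.131)],[.474,-.3365,0.05],[.003,.003,.1]))
print(readout.get_state()['time'])
E
```

```text
301 332 232 277
(array([ 0.4742, -0.3359,  0.1997]), np.float64(209.3125), np.float32(228.28125))
4.625
```

```bash
python3 -m crank '[{"dx":0.001,"dy":-0.0015,"dz":-0.04,"twist":0,"fingers":0.06},{"dx":0.001,"dy":-0.0015,"dz":-0.08,"twist":0,"fingers":0.06},{"dx":0.001,"dy":-0.0015,"dz":-0.089,"twist":0,"fingers":0.06},{"dx":0.001,"dy":-0.0015,"dz":-0.089,"twist":0,"fingers":0.06},{"dx":0.001,"dy":-0.0015,"dz":-0.089,"twist":0,"fingers":0.0},{"dx":0.001,"dy":-0.0015,"dz":-0.089,"twist":0,"fingers":0.0},{"dx":0.001,"dy":-0.0015,"dz":-0.089,"twist":0,"fingers":0.0},{"dx":0.001,"dy":-0.0015,"dz":-0.089,"twist":0,"fingers":0.0},{"dx":0.001,"dy":-0.0015,"dz":-0.089,"twist":0,"fingers":0.0},{"dx":0.001,"dy":-0.0015,"dz":-0.089,"twist":0,"fingers":0.0}]'
```

```text
time: 5.88
position: [0.4742, -0.3369, 0.0899]
tool_rot: [0.0, 0.688, 0.726, -0.0]
wrist_force: [-0.2, 0.2, 3.0]
grip_width: 0.222
```

```bash
python3 -m crank '[{"dx":0,"dy":0,"dz":0.05,"twist":0,"fingers":0.0},{"dx":0,"dy":0,"dz":0.1,"twist":0,"fingers":0.0},{"dx":0,"dy":0,"dz":0.12,"twist":0,"fingers":0.0},{"dx":0.122,"dy":0.234,"dz":0.12,"twist":0,"fingers":0.0},{"dx":0.122,"dy":0.234,"dz":0.12,"twist":0,"fingers":0.0},{"dx":0.122,"dy":0.234,"dz":0.12,"twist":0,"fingers":0.0},{"dx":0.122,"dy":0.234,"dz":0.12,"twist":0,"fingers":0.0},{"dx":0.122,"dy":0.234,"dz":0.12,"twist":0,"fingers":0.0},{"dx":0.122,"dy":0.234,"dz":0.11,"twist":0,"fingers":0.0},{"dx":0.122,"dy":0.234,"dz":0.1,"twist":0,"fingers":0.0},{"dx":0.122,"dy":0.234,"dz":0.1,"twist":0,"fingers":0.0}]'
python3 - <<'E'
from h import *
a=snap('side','side1')['image'];b=snap('wrist','wrist2')['image'];
cv2.imwrite('pics/v1.png',np.hstack([cv2.resize(a[180:420,200:520],(400,300)),cv2.resize(b,(400,300))])[:,:,::-1])
s=readout.get_state();print(s['time'],s['position'],s['wrist_force'])
E
```

```text
time: 7.25
position: [0.5947, -0.1042, 0.188]
tool_rot: [-0.001, 0.689, 0.725, -0.001]
wrist_force: [-0.4, 0.7, -1.6]
grip_width: 0.221
7.35 [ 0.5956247  -0.10407675  0.18937693] [ 0.17659227 -0.68273144 -0.08360026]
```

View pics/v1.png

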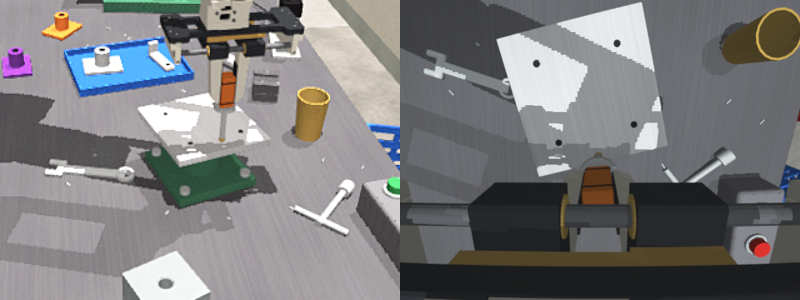

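```bash
python3 -m crank '[{"dx":0,"dy":0,"dz":-0.001,"twist":0,"fingers":0.0},{"dx":0,"dy":0,"dz":-0.002,"twist":0,"fingers":0.0},{"dx":0,"dy":0,"dz":-0.003,"twist":0,"fingers":0.0},{"dx":0,"dy":0,"dz":-0.003,"twist":0,"fingers":0.0}]'; python3 -m crank '[{"dx":0,"dy":0,"dz":-0.001,"twist":0,"fingers":0.0},{"dx":0,"dy":0,"dz":-0.002,"twist":0,"fingers":0.0},{"dx":0,"dy":0,"dz":-0.002,"twist":0,"fingers":0.0}]'
```

```text
time: 7.85
position: [0.5961, -0.1027, 0.1866]
tool_rot: [-0.0, 0.688, 0.726, -0.0]
wrist_force: [1.0, 0.2, -1.7]
grip_width: 0.221
time: 8.22
position: [0.5961, -0.1027, 0.1845]
tool_rot: [-0.0, 0.688, 0.726, -0.0]
wrist_force: [-1.0, 0.4, -0.6]
grip_width: 0.223
```

```bash
python3 -m crank '[{"dx":0,"dy":0,"dz":-0.001,"twist":0,"fingers":0.0},{"dx":0,"dy":0,"dz":-0.002,"twist":0,"fingers":0.0},{"dx":0,"dy":0,"dz":-0.002,"twist":0,"fingers":0.0}]'; python3 -m crank '[{"dx":0,"dy":0,"dz":-0.0005,"twist":0,"fingers":0.0},{"dx":0,"dy":0,"dz":-0.001,"twist":0,"fingers":0.0},{"dx":0,"dy":0,"dz":-0.001,"twist":0,"fingers":0.0}]'
```

```text
time: 8.6
position: [0.596, -0.1028, 0.1825]
tool_rot: [-0.0, 0.688, 0.726, -0.0]
wrist_force: [0.2, 0.4, -0.6]
grip_width: 0.223
time: 8.98
position: [0.5961, -0.1028, 0.1816]
tool_rot: [-0.0, 0.688, 0.726, -0.0]
wrist_force: [1.2, -0.8, -1.0]
grip_width: 0.22
```

```bash
python3 -m crank '[{"dx":0,"dy":0,"dz":-0.0005,"twist":0,"fingers":0.0},{"dx":0,"dy":0,"dz":-0.001,"twist":0,"fingers":0.0},{"dx":0,"dy":0,"dz":-0.001,"twist":0,"fingers":0.0}]'; python3 -c "
from h import *
a=snap('side')['image'];cv2.imwrite('pics/v2.png',cv2.resize(a[230:350,290:450],(800,600),interpolation=cv2.INTER_CUBIC)[:,:,::-1])"
```

```text
time: 9.35
position: [0.5961, -0.1028, 0.1806]
tool_rot: [-0.0, 0.688, 0.726, -0.0]
wrist_force: [-0.5, -0.6, -0.6]
grip_width: 0.22
```

View pics/v2.png

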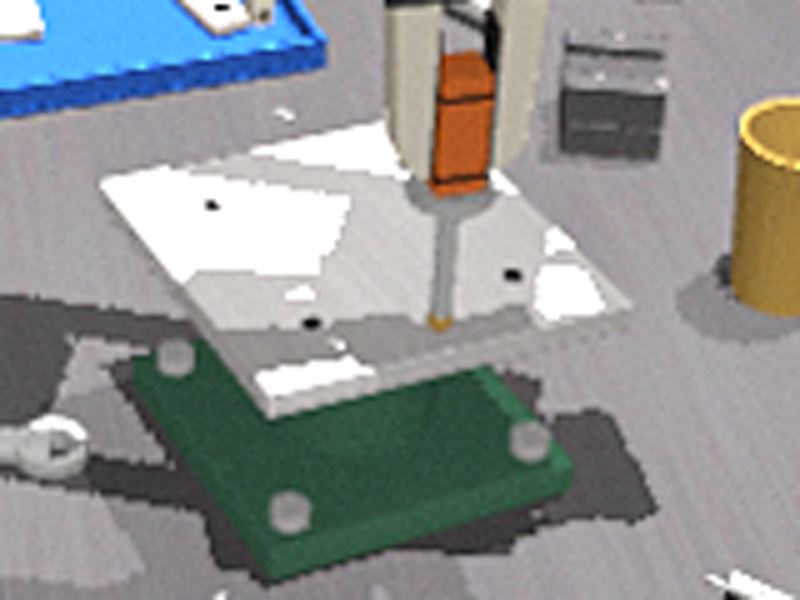

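The side crop shows the probe held upright, with its ball at (440,322) just above the plate's near edge and not yet touching. I keep descending.

```bash
python3 -m crank '[{"dx":0,"dy":0,"dz":-0.0005,"twist":0,"fingers":0.0},{"dx":0,"dy":0,"dz":-0.001,"twist":0,"fingers":0.0},{"dx":0,"dy":0,"dz":-0.001,"twist":0,"fingers":0.0}]'; python3 -m crank '[{"dx":0,"dy":0,"dz":-0.0005,"twist":0,"fingers":0.0},{"dx":0,"dy":0,"dz":-0.0005,"twist":0,"fingers":0.0}]'
```

```text
time: 9.78
position: [0.5961, -0.1028, 0.1796]
tool_rot: [-0.0, 0.688, 0.726, -0.0]
wrist_force: [0.7, -0.7, -0.8]
grip_width: 0.223
time: 10.02
position: [0.5962, -0.1028, 0.1794]
tool_rot: [0.0, 0.688, 0.726, 0.0]
wrist_force: [-1.0, 0.8, 0.3]
grip_width: 0.223
```

```bash
python3 -m crank '[{"dx":0,"dy":0,"dz":-0.0005,"twist":0,"fingers":0.0},{"dx":0,"dy":0,"dz":-0.0005,"twist":0,"fingers":0.0}]';python3 -m crank '[{"dx":0,"dy":0,"dz":-0.0005,"twist":0,"fingers":0.0},{"dx":0,"dy":0,"dz":-0.0005,"twist":0,"fingers":0.0}]'
```

```text
time: 10.28
position: [0.5963, -0.1028, 0.1791]
tool_rot: [0.0, 0.688, 0.726, 0.0]
wrist_force: [-0.1, 0.5, 2.3]
grip_width: 0.223
time: 10.52
position: [0.5964, -0.1029, 0.1788]
tool_rot: [0.0, 0.688, 0.726, 0.0]
wrist_force: [-1.1, -0.8, 4.9]
grip_width: 0.219
```

```bash
python3 -m crank '[{"dx":0,"dy":0,"dz":0.012,"twist":0,"fingers":0.0},{"dx":-0.037,"dy":0.125,"dz":0.012,"twist":0,"fingers":0.0},{"dx":-0.037,"dy":0.125,"dz":0.012,"twist":0,"fingers":0.0},{"dx":-0.037,"dy":0.125,"dz":0.012,"twist":0,"fingers":0.0},{"dx":-0.037,"dy":0.125,"dz":0.006,"twist":0,"fingers":0.0},{"dx":-0.037,"dy":0.125,"dz":0.005,"twist":0,"fingers":0.0},{"dx":-0.037,"dy":0.125,"dz":0.004,"twist":0,"fingers":0.0},{"dx":-0.037,"dy":0.125,"dz":0.0035,"twist":0,"fingers":0.0},{"dx":-0.037,"dy":0.125,"dz":0.0035,"twist":0,"fingers":0.0}]'; python3 -m crank '[{"dx":0,"dy":0,"dz":-0.0005,"twist":0,"fingers":0.0},{"dx":0,"dy":0,"dz":-0.001,"twist":0,"fingers":0.0},{"dx":0,"dy":0,"dz":-0.001,"twist":0,"fingers":0.0}]'
```

```text
time: 11.65
position: [0.5593, 0.0217, 0.1816]
tool_rot: [-0.0, 0.688, 0.725, -0.0]
wrist_force: [-0.2, -0.4, -1.5]
grip_width: 0.222
time: 12.02
position: [0.5591, 0.0223, 0.1806]
tool_rot: [-0.0, 0.688, 0.726, -0.0]
wrist_force: [-0.3, -0.0, -0.9]
grip_width: 0.225
```

```bash
python3 -m crank '[{"dx":0,"dy":0,"dz":-0.0005,"twist":0,"fingers":0.0},{"dx":0,"dy":0,"dz":-0.001,"twist":0,"fingers":0.0},{"dx":0,"dy":0,"dz":-0.001,"twist":0,"fingers":0.0}]';python3 -m crank '[{"dx":0,"dy":0,"dz":-0.0005,"twist":0,"fingers":0.0},{"dx":0,"dy":0,"dz":-0.0005,"twist":0,"fingers":0.0}]'
```

```text
time: 12.4
position: [0.5591, 0.0222, 0.1796]
tool_rot: [-0.0, 0.688, 0.726, -0.0]
wrist_force: [0.4, 0.8, -1.3]
grip_width: 0.221
time: 12.65
position: [0.5591, 0.0222, 0.1791]
tool_rot: [-0.0, 0.688, 0.726, -0.0]
wrist_force: [-0.7, -0.3, -0.7]
grip_width: 0.22
```

```bash
python3 -m crank '[{"dx":0,"dy":0,"dz":-0.0005,"twist":0,"fingers":0.0},{"dx":0,"dy":0,"dz":-0.001,"twist":0,"fingers":0.0},{"dx":0,"dy":0,"dz":-0.001,"twist":0,"fingers":0.0}]'; python3 -m crank '[{"dx":0,"dy":0,"dz":-0.0005,"twist":0,"fingers":0.0},{"dx":0,"dy":0,"dz":-0.0005,"twist":0,"fingers":0.0}]'
```

```text
time: 13.02
position: [0.5591, 0.0222, 0.1781]
tool_rot: [-0.0, 0.688, 0.726, -0.0]
wrist_force: [-0.5, -0.9, -0.8]
grip_width: 0.222
time: 13.28
position: [0.5591, 0.0222, 0.1776]
tool_rot: [-0.0, 0.688, 0.726, -0.0]
wrist_force: [0.0, -0.4, -0.9]
grip_width: 0.225
```

```bash
python3 -m crank '[{"dx":0,"dy":0,"dz":-0.0005,"twist":0,"fingers":0.0},{"dx":0,"dy":0,"dz":-0.0005,"twist":0,"fingers":0.0}]'; python3 -m crank '[{"dx":0,"dy":0,"dz":-0.0005,"twist":0,"fingers":0.0},{"dx":0,"dy":0,"dz":-0.0005,"twist":0,"fingers":0.0}]'
```

```text
time: 13.52
position: [0.5591, 0.0222, 0.1771]
tool_rot: [-0.0, 0.688, 0.726, -0.0]
wrist_force: [1.1, -0.2, -0.4]
grip_width: 0.218
time: 13.78
position: [0.5592, 0.0222, 0.1768]
tool_rot: [0.0, 0.688, 0.726, 0.0]
wrist_force: [-0.2, 1.1, 0.3]
grip_width: 0.221
```

```bash
python3 -m crank '[{"dx":0,"dy":0,"dz":0.013,"twist":0,"fingers":0.0},{"dx":-0.044,"dy":-0.081,"dz":0.013,"twist":0,"fingers":0.0},{"dx":-0.044,"dy":-0.081,"dz":0.013,"twist":0,"fingers":0.0},{"dx":-0.044,"dy":-0.081,"dz":0.009,"twist":0,"fingers":0.0},{"dx":-0.044,"dy":-0.081,"dz":0.007,"twist":0,"fingers":0.0},{"dx":-0.044,"dy":-0.081,"dz":0.006,"twist":0,"fingers":0.0},{"dx":-0.044,"dy":-0.081,"dz":0.006,"twist":0,"fingers":0.0},{"dx":-0.044,"dy":-0.081,"dz":0.006,"twist":0,"fingers":0.0}]'; python3 -m crank '[{"dx":0,"dy":0,"dz":-0.0005,"twist":0,"fingers":0.0},{"dx":0,"dy":0,"dz":-0.001,"twist":0,"fingers":0.0},{"dx":0,"dy":0,"dz":-0.001,"twist":0,"fingers":0.0}]'
```

```text
time: 14.78
position: [0.5153, -0.0583, 0.1826]
tool_rot: [-0.0, 0.688, 0.726, 0.0]
wrist_force: [0.7, -0.2, -1.2]
grip_width: 0.213
time: 15.15
position: [0.5151, -0.0588, 0.1816]
tool_rot: [-0.0, 0.688, 0.726, -0.0]
wrist_force: [0.2, -0.2, -1.1]
grip_width: 0.215
```

```bash
python3 -m crank '[{"dx":0,"dy":0,"dz":-0.0005,"twist":0,"fingers":0.0},{"dx":0,"dy":0,"dz":-0.0005,"twist":0,"fingers":0.0}]'; python3 -m crank '[{"dx":0,"dy":0,"dz":-0.0005,"twist":0,"fingers":0.0},{"dx":0,"dy":0,"dz":-0.0005,"twist":0,"fingers":0.0}]'
```

```text
time: 15.4
position: [0.5151, -0.0588, 0.1811]
tool_rot: [-0.0, 0.688, 0.726, -0.0]
wrist_force: [0.6, -0.4, -2.0]
grip_width: 0.213
time: 15.65
position: [0.5151, -0.0588, 0.1806]
tool_rot: [-0.0, 0.688, 0.726, -0.0]
wrist_force: [-0.3, 0.6, -1.5]
grip_width: 0.215
```

```bash
python3 -m crank '[{"dx":0,"dy":0,"dz":-0.0005,"twist":0,"fingers":0.0},{"dx":0,"dy":0,"dz":-0.001,"twist":0,"fingers":0.0},{"dx":0,"dy":0,"dz":-0.001,"twist":0,"fingers":0.0}]'; python3 -m crank '[{"dx":0,"dy":0,"dz":-0.0005,"twist":0,"fingers":0.0},{"dx":0,"dy":0,"dz":-0.0005,"twist":0,"fingers":0.0}]'
```

```text
time: 16.02
position: [0.5152, -0.0588, 0.18]
tool_rot: [0.0, 0.688, 0.726, 0.0]
wrist_force: [-1.2, -0.3, 3.1]
grip_width: 0.209
time: 16.27
position: [0.5152, -0.0589, 0.1797]
tool_rot: [0.0, 0.688, 0.726, 0.0]
wrist_force: [-3.1, 0.3, 5.5]
grip_width: 0.216
```

```bash
python3 -m crank '[{"dx":0,"dy":0,"dz":-0.0005,"twist":0,"fingers":0.0},{"dx":0,"dy":0,"dz":-0.0005,"twist":0,"fingers":0.0}]';python3 -c "
from h import *
a=snap('side')['image'];cv2.imwrite('pics/v3.png',cv2.resize(a[230:350,290:450],(800,600),interpolation=cv2.INTER_CUBIC)[:,:,::-1])"
```

```text
time: 16.52
position: [0.5152, -0.0589, 0.1795]
tool_rot: [0.0, 0.688, 0.726, 0.0]
wrist_force: [-2.9, -0.5, 6.6]
grip_width: 0.213
```

View pics/v3.png

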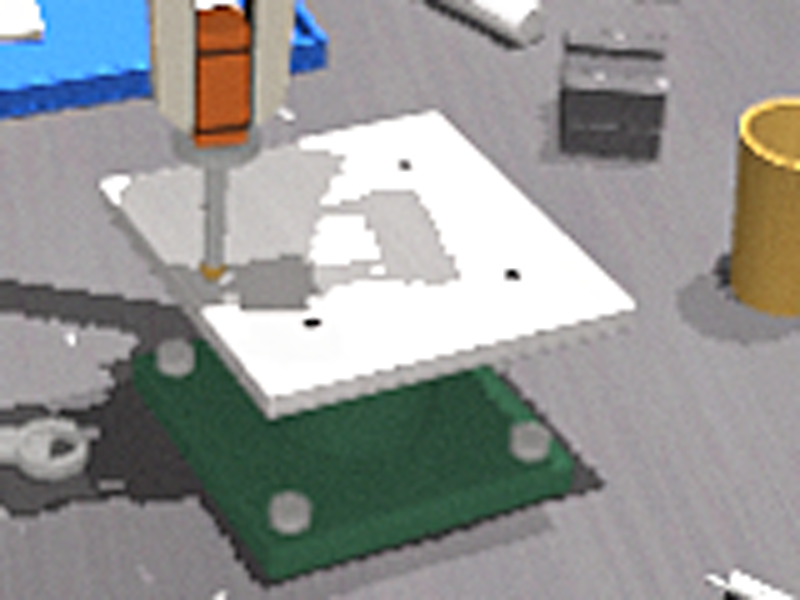

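The probe sits at the −x side with its ball at (212,270), in contact and upright. The −x side is about 2.2 mm above the mean of the ±y points, so I press it gently in small steps.

```bash
python3 -m crank '[{"dx":0,"dy":0,"dz":-0.0005,"twist":0,"fingers":0.0},{"dx":0,"dy":0,"dz":-0.001,"twist":0,"fingers":0.0},{"dx":0,"dy":0,"dz":-0.0015,"twist":0,"fingers":0.0}]'; python3 -m crank '[{"dx":0,"dy":0,"dz":-0.0005,"twist":0,"fingers":0.0},{"dx":0,"dy":0,"dz":-0.001,"twist":0,"fingers":0.0}]'
```

```text
time: 16.95
position: [0.5152, -0.0591, 0.1789]
tool_rot: [0.001, 0.688, 0.726, -0.0]
wrist_force: [-5.9, 0.8, 15.1]
grip_width: 0.214
time: 17.2
position: [0.515, -0.0591, 0.1782]
tool_rot: [0.001, 0.688, 0.726, -0.0]
wrist_force: [-5.6, 0.6, 17.5]
grip_width: 0.213
```

```bash
python3 -m crank '[{"dx":0,"dy":0,"dz":-0.0002,"twist":0,"fingers":0.0},{"dx":0,"dy":0,"dz":-0.0004,"twist":0,"fingers":0.0}]'; python3 -m crank '[{"dx":0,"dy":0,"dz":-0.0002,"twist":0,"fingers":0.0},{"dx":0,"dy":0,"dz":-0.0004,"twist":0,"fingers":0.0}]'
```

```text
time: 17.45
position: [0.5148, -0.0592, 0.1778]
tool_rot: [0.001, 0.688, 0.726, -0.0]
wrist_force: [-5.9, 0.1, 15.6]
grip_width: 0.212
time: 17.7
position: [0.5147, -0.0592, 0.1773]
tool_rot: [0.001, 0.688, 0.726, -0.0]
wrist_force: [-7.7, -0.6, 16.5]
grip_width: 0.211
```

```bash
python3 -m crank '[{"dx":0,"dy":0,"dz":-0.0002,"twist":0,"fingers":0.0},{"dx":0,"dy":0,"dz":-0.0004,"twist":0,"fingers":0.0},{"dx":0,"dy":0,"dz":-0.0006,"twist":0,"fingers":0.0}]'; python3 -m crank '[{"dx":0,"dy":0,"dz":0.002,"twist":0,"fingers":0.0},{"dx":0,"dy":0,"dz":0.0025,"twist":0,"fingers":0.0},{"dx":0,"dy":0,"dz":0.0025,"twist":0,"fingers":0.0}]'
```

```text
time: 18.08
position: [0.5145, -0.0593, 0.1767]
tool_rot: [0.0, 0.688, 0.726, -0.001]
wrist_force: [-7.3, -0.5, 15.9]
grip_width: 0.214
time: 18.45
position: [0.5149, -0.059, 0.1774]
tool_rot: [-0.0, 0.688, 0.726, -0.0]
wrist_force: [-2.4, -0.1, 6.3]
grip_width: 0.214
```

```bash
python3 -m crank '[{"dx":0,"dy":0,"dz":0.0115,"twist":0,"fingers":0.0},{"dx":0.125,"dy":0.037,"dz":0.0115,"twist":0,"fingers":0.0},{"dx":0.125,"dy":0.037,"dz":0.0115,"twist":0,"fingers":0.0},{"dx":0.125,"dy":0.037,"dz":0.0115,"twist":0,"fingers":0.0},{"dx":0.125,"dy":0.037,"dz":0.007,"twist":0,"fingers":0.0},{"dx":0.125,"dy":0.037,"dz":0.003,"twist":0,"fingers":0.0},{"dx":0.125,"dy":0.037,"dz":0.0025,"twist":0,"fingers":0.0},{"dx":0.125,"dy":0.037,"dz":0.0025,"twist":0,"fingers":0.0}]'; python3 -m crank '[{"dx":0,"dy":0,"dz":-0.0005,"twist":0,"fingers":0.0},{"dx":0,"dy":0,"dz":-0.001,"twist":0,"fingers":0.0},{"dx":0,"dy":0,"dz":-0.001,"twist":0,"fingers":0.0}]'
```

```text
time: 19.45
position: [0.6396, -0.0222, 0.1803]
tool_rot: [0.0, 0.688, 0.726, 0.0]
wrist_force: [-0.2, 0.2, -1.3]
grip_width: 0.215
time: 19.82
position: [0.6401, -0.0218, 0.1787]
tool_rot: [-0.0, 0.688, 0.726, -0.0]
wrist_force: [-0.8, -0.3, -1.5]
grip_width: 0.208
```

```bash
python3 -m crank '[{"dx":0,"dy":0,"dz":-0.0005,"twist":0,"fingers":0.0},{"dx":0,"dy":0,"dz":-0.0005,"twist":0,"fingers":0.0}]'; python3 -m crank '[{"dx":0,"dy":0,"dz":-0.0005,"twist":0,"fingers":0.0},{"dx":0,"dy":0,"dz":-0.0005,"twist":0,"fingers":0.0}]'
```

```text
time: 20.08
position: [0.6401, -0.0218, 0.1782]
tool_rot: [-0.0, 0.688, 0.726, -0.0]
wrist_force: [0.0, 0.4, -1.0]
grip_width: 0.209
time: 20.32
position: [0.6402, -0.0218, 0.1779]
tool_rot: [0.0, 0.688, 0.726, 0.0]
wrist_force: [0.1, 0.3, 0.1]
grip_width: 0.214
```

```bash
python3 -m crank '[{"dx":0,"dy":0,"dz":-0.0005,"twist":0,"fingers":0.0},{"dx":0,"dy":0,"dz":-0.0005,"twist":0,"fingers":0.0},{"dx":0,"dy":0,"dz":-0.0005,"twist":0,"fingers":0.0}]'
```

```text
time: 20.7
position: [0.6403, -0.0218, 0.1776]
tool_rot: [0.0, 0.688, 0.726, 0.0]
wrist_force: [-0.4, 0.8, 2.1]
grip_width: 0.21
```

```bash
python3 -m crank '[{"dx":0,"dy":0,"dz":0.0115,"twist":0,"fingers":0.0},{"dx":-0.044,"dy":-0.081,"dz":0.0115,"twist":0,"fingers":0.0},{"dx":-0.044,"dy":-0.081,"dz":0.0115,"twist":0,"fingers":0.0},{"dx":-0.044,"dy":-0.081,"dz":0.007,"twist":0,"fingers":0.0},{"dx":-0.044,"dy":-0.081,"dz":0.004,"twist":0,"fingers":0.0},{"dx":-0.044,"dy":-0.081,"dz":0.0034,"twist":0,"fingers":0.0},{"dx":-0.044,"dy":-0.081,"dz":0.0034,"twist":0,"fingers":0.0}]'; python3 -m crank '[{"dx":0,"dy":0,"dz":-0.0005,"twist":0,"fingers":0.0},{"dx":0,"dy":0,"dz":-0.001,"twist":0,"fingers":0.0},{"dx":0,"dy":0,"dz":-0.0015,"twist":0,"fingers":0.0},{"dx":0,"dy":0,"dz":-0.002,"twist":0,"fingers":0.0}]'
```

```text
time: 21.58
position: [0.5965, -0.1019, 0.1805]
tool_rot: [-0.0, 0.687, 0.726, 0.0]
wrist_force: [-0.3, 0.0, -1.4]
grip_width: 0.216
time: 22.08
position: [0.5963, -0.1028, 0.179]
tool_rot: [0.0, 0.688, 0.726, 0.0]
wrist_force: [-0.4, 0.8, 1.6]
grip_width: 0.213
```

```bash
python3 -m crank '[{"dx":0,"dy":0,"dz":-0.0004,"twist":0,"fingers":0.0},{"dx":0,"dy":0,"dz":-0.0008,"twist":0,"fingers":0.0},{"dx":0,"dy":0,"dz":-0.0012,"twist":0,"fingers":0.0},{"dx":0,"dy":0,"dz":-0.0016,"twist":0,"fingers":0.0}]'
```

```text
time: 22.58
position: [0.5965, -0.1029, 0.1783]
tool_rot: [0.001, 0.688, 0.726, 0.0]
wrist_force: [-1.9, 1.3, 9.3]
grip_width: 0.212
```

```bash
python3 -m crank '[{"dx":0,"dy":0,"dz":-0.0004,"twist":0,"fingers":0.0},{"dx":0,"dy":0,"dz":-0.0008,"twist":0,"fingers":0.0},{"dx":0,"dy":0,"dz":-0.0012,"twist":0,"fingers":0.0}]'
```

```text
time: 22.95
position: [0.5966, -0.103, 0.1779]
tool_rot: [0.001, 0.688, 0.726, 0.0]
wrist_force: [-3.0, 0.4, 12.2]
grip_width: 0.211
```

```bash
python3 -m crank '[{"dx":0,"dy":0,"dz":-0.0003,"twist":0,"fingers":0.0},{"dx":0,"dy":0,"dz":-0.0006,"twist":0,"fingers":0.0},{"dx":0,"dy":0,"dz":-0.0006,"twist":0,"fingers":0.0}]'
```

```text
time: 23.32
position: [0.5967, -0.1031, 0.1775]
tool_rot: [0.001, 0.688, 0.726, 0.0]
wrist_force: [-2.7, -0.1, 12.9]
grip_width: 0.213
```

```bash
python3 -m crank '[{"dx":0,"dy":0,"dz":-0.0003,"twist":0,"fingers":0.0},{"dx":0,"dy":0,"dz":-0.0006,"twist":0,"fingers":0.0},{"dx":0,"dy":0,"dz":-0.0009,"twist":0,"fingers":0.0},{"dx":0,"dy":0,"dz":-0.0009,"twist":0,"fingers":0.0}]'; python3 -m crank '[{"dx":0,"dy":0,"dz":0.0015,"twist":0,"fingers":0.0},{"dx":0,"dy":0,"dz":0.002,"twist":0,"fingers":0.0},{"dx":0,"dy":0,"dz":0.002,"twist":0,"fingers":0.0}]'
```

```text
time: 23.82
position: [0.5967, -0.1034, 0.1766]
tool_rot: [0.002, 0.688, 0.726, 0.0]
wrist_force: [-2.7, 0.6, 13.0]
grip_width: 0.213
time: 24.2
position: [0.5965, -0.1033, 0.1773]
tool_rot: [0.001, 0.688, 0.726, 0.0]
wrist_force: [-1.0, -0.6, 6.2]
grip_width: 0.214
```

```bash
python3 -m crank '[{"dx":0,"dy":0,"dz":0.0113,"twist":0,"fingers":0.0},{"dx":-0.037,"dy":0.125,"dz":0.0113,"twist":0,"fingers":0.0},{"dx":-0.037,"dy":0.125,"dz":0.0113,"twist":0,"fingers":0.0},{"dx":-0.037,"dy":0.125,"dz":0.0113,"twist":0,"fingers":0.0},{"dx":-0.037,"dy":0.125,"dz":0.006,"twist":0,"fingers":0.0},{"dx":-0.037,"dy":0.125,"dz":0.003,"twist":0,"fingers":0.0},{"dx":-0.037,"dy":0.125,"dz":0.002,"twist":0,"fingers":0.0},{"dx":-0.037,"dy":0.125,"dz":0.0013,"twist":0,"fingers":0.0},{"dx":-0.037,"dy":0.125,"dz":0.0008,"twist":0,"fingers":0.0},{"dx":-0.037,"dy":0.125,"dz":0.0008,"twist":0,"fingers":0.0}]'
```

```text
time: 25.45
position: [0.5595, 0.0215, 0.1776]
tool_rot: [0.001, 0.688, 0.726, -0.0]
wrist_force: [-0.9, -2.2, 2.6]
grip_width: 0.214
```

```bash
python3 -m crank '[{"dx":0,"dy":0,"dz":0.0115,"twist":0,"fingers":0.0},{"dx":-0.044,"dy":-0.081,"dz":0.0115,"twist":0,"fingers":0.0},{"dx":-0.044,"dy":-0.081,"dz":0.0115,"twist":0,"fingers":0.0},{"dx":-0.044,"dy":-0.081,"dz":0.006,"twist":0,"fingers":0.0},{"dx":-0.044,"dy":-0.081,"dz":0.002,"twist":0,"fingers":0.0},{"dx":-0.044,"dy":-0.081,"dz":0.001,"twist":0,"fingers":0.0},{"dx":-0.044,"dy":-0.081,"dz":0.0005,"twist":0,"fingers":0.0},{"dx":-0.044,"dy":-0.081,"dz":0.0,"twist":0,"fingers":0.0},{"dx":-0.044,"dy":-0.081,"dz":0.0,"twist":0,"fingers":0.0}]'
```

```text
time: 26.58
position: [0.5154, -0.0583, 0.1776]
tool_rot: [0.0, 0.688, 0.726, 0.0]
wrist_force: [-1.9, 2.3, 4.0]
grip_width: 0.217
```

```bash
python3 -m crank '[{"dx":0,"dy":0,"dz":0.0115,"twist":0,"fingers":0.0},{"dx":0.125,"dy":0.037,"dz":0.0115,"twist":0,"fingers":0.0},{"dx":0.125,"dy":0.037,"dz":0.0115,"twist":0,"fingers":0.0},{"dx":0.125,"dy":0.037,"dz":0.0115,"twist":0,"fingers":0.0},{"dx":0.125,"dy":0.037,"dz":0.006,"twist":0,"fingers":0.0},{"dx":0.125,"dy":0.037,"dz":0.002,"twist":0,"fingers":0.0},{"dx":0.125,"dy":0.037,"dz":0.001,"twist":0,"fingers":0.0},{"dx":0.125,"dy":0.037,"dz":0.0005,"twist":0,"fingers":0.0},{"dx":0.125,"dy":0.037,"dz":0.0,"twist":0,"fingers":0.0},{"dx":0.125,"dy":0.037,"dz":0.0,"twist":0,"fingers":0.0}]'
```

```text
time: 27.82
position: [0.64, -0.022, 0.1777]
tool_rot: [0.0, 0.688, 0.726, -0.0]
wrist_force: [-1.1, -0.0, 0.8]
grip_width: 0.215
```

```bash
python3 -m crank '[{"dx":0,"dy":0,"dz":0.0115,"twist":0,"fingers":0.0},{"dx":-0.044,"dy":-0.081,"dz":0.0115,"twist":0,"fingers":0.0},{"dx":-0.044,"dy":-0.081,"dz":0.0115,"twist":0,"fingers":0.0},{"dx":-0.044,"dy":-0.081,"dz":0.006,"twist":0,"fingers":0.0},{"dx":-0.044,"dy":-0.081,"dz":0.002,"twist":0,"fingers":0.0},{"dx":-0.044,"dy":-0.081,"dz":0.001,"twist":0,"fingers":0.0},{"dx":-0.044,"dy":-0.081,"dz":0.0005,"twist":0,"fingers":0.0},{"dx":-0.044,"dy":-0.081,"dz":0.0,"twist":0,"fingers":0.0},{"dx":-0.044,"dy":-0.081,"dz":0.0,"twist":0,"fingers":0.0}]'
```

```text
time: 28.95
position: [0.5964, -0.1022, 0.1775]
tool_rot: [0.0, 0.688, 0.726, 0.0]
wrist_force: [-1.6, 1.8, 2.4]
grip_width: 0.213
```

Opposite points now agree: −x .1782 against +x .1779, and −y .1779 against +y .1780. That is within about 0.3 mm, so the plate is level. I take the probe back above the stand and check its alignment.

```bash
python3 -m crank '[{"dx":0,"dy":0,"dz":0.0375,"twist":0,"fingers":0.0},{"dx":-0.06,"dy":-0.115,"dz":0.0375,"twist":0,"fingers":0.0},{"dx":-0.06,"dy":-0.115,"dz":0.0375,"twist":0,"fingers":0.0},{"dx":-0.122,"dy":-0.234,"dz":0.0375,"twist":0,"fingers":0.0},{"dx":-0.122,"dy":-0.234,"dz":0.0375,"twist":0,"fingers":0.0},{"dx":-0.122,"dy":-0.234,"dz":0.0375,"twist":0,"fingers":0.0},{"dx":-0.122,"dy":-0.234,"dz":0.01,"twist":0,"fingers":0.0},{"dx":-0.122,"dy":-0.234,"dz":-0.005,"twist":0,"fingers":0.0},{"dx":-0.122,"dy":-0.234,"dz":-0.005,"twist":0,"fingers":0.0}]'
python3 - <<'E'
from h import *
np.set_printoptions(precision=4,suppress=True)
o=[]
for n in('side','top'):
    p=snap(n); im=p['image'].copy()
    for X,c in (([.4738,-.3368,.0955],(255,0,0)),([.4738,-.3368,.1255],(0,255,0)),([.4738,-.3368,.0755],(0,0,255))):
        print(n,proj(p,X))
    u=proj(p,[.474,-.3368,.1]).astype(int); o.append(cv2.resize(im[u[1]-60:u[1]+60,u[0]-40:u[0]+40],(400,600),interpolation=cv2.INTER_CUBIC)); print(u)
    for t in('probe_tip','probe_grip'):
        for r in models.mark_of(p,t)[:1]: print(t,r['score'],w(p,r['point']))
cv2.imwrite('pics/v4.png',np.hstack(o)[:,:,::-1]); s=readout.get_state();print(s['time'],s['position'])
E
```

```text
time: 30.08
position: [0.4738, -0.3354, 0.1707]
tool_rot: [-0.002, 0.688, 0.726, 0.0]
wrist_force: [-0.5, 0.4, -1.2]
grip_width: 0.215
side [332.1894 396.8172]
side [332.5927 382.8988]
side [331.9295 405.7706]
[332 394]
probe_tip 0.85 [ 0.4713 -0.3331  0.0976]
probe_grip 0.72 [ 0.4748 -0.3333  0.1919]
top [512.3719 269.4447]
top [518.8866 269.3229]
top [508.2404 269.5212]
[513 269]
probe_tip 0.81 [ 0.4773 -0.3362  0.0965]
probe_grip 0.76 [ 0.4773 -0.3344  0.1899]
30.375 [ 0.4747 -0.3369  0.1731]
```

View pics/v4.png

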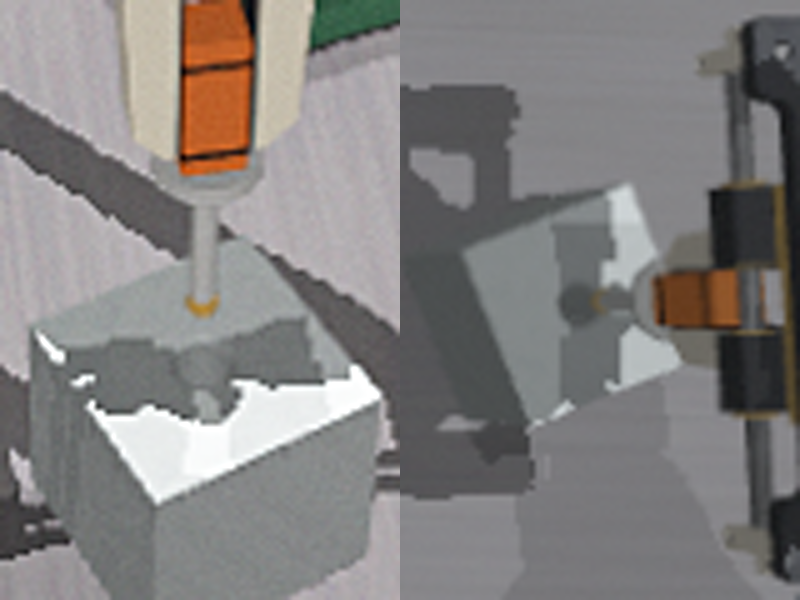

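```bash
python3 -m crank '[{"dx":0,"dy":0,"dz":-0.015,"twist":0,"fingers":0.0},{"dx":0,"dy":0,"dz":-0.023,"twist":0,"fingers":0.0},{"dx":0,"dy":0,"dz":-0.03,"twist":0,"fingers":0.0},{"dx":0,"dy":0,"dz":-0.036,"twist":0,"fingers":0.0},{"dx":0,"dy":0,"dz":-0.036,"twist":0,"fingers":0.0}]'
```

```text
time: 31.0
position: [0.4739, -0.3366, 0.1355]
tool_rot: [-0.001, 0.688, 0.726, 0.0]
wrist_force: [-0.0, -1.0, -0.8]
grip_width: 0.215
```

```bash
python3 -m crank '[{"dx":0,"dy":0,"dz":-0.02,"twist":0,"fingers":0.0},{"dx":0,"dy":0,"dz":-0.035,"twist":0,"fingers":0.0},{"dx":0,"dy":0,"dz":-0.042,"twist":0,"fingers":0.0},{"dx":0,"dy":0,"dz":-0.044,"twist":0,"fingers":0.0},{"dx":0,"dy":0,"dz":-0.044,"twist":0,"fingers":0.0}]'
```

```text
time: 31.62
position: [0.4743, -0.337, 0.0924]
tool_rot: [0.0, 0.688, 0.726, -0.0]
wrist_force: [-0.2, -0.3, -0.9]
grip_width: 0.214
```

```bash
python3 -m crank '[{"dx":0,"dy":0,"dz":-0.001,"twist":0,"fingers":0.0},{"dx":0,"dy":0,"dz":-0.002,"twist":0,"fingers":0.0},{"dx":0,"dy":0,"dz":-0.002,"twist":0,"fingers":0.0}]';python3 -m crank '[{"dx":0,"dy":0,"dz":0,"twist":0,"fingers":0.06},{"dx":0,"dy":0,"dz":0,"twist":0,"fingers":0.06},{"dx":0,"dy":0,"dz":0,"twist":0,"fingers":0.06},{"dx":0,"dy":0,"dz":0,"twist":0,"fingers":0.06},{"dx":0,"dy":0,"dz":0.05,"twist":0,"fingers":0.06},{"dx":0,"dy":0,"dz":0.1,"twist":0,"fingers":0.06},{"dx":0,"dy":0,"dz":0.12,"twist":0,"fingers":0.06}]'
python3 - <<'E'
from h import *
o=[]
for n in('side','top'):
    p=snap(n); im=p['image']
    u=proj(p,[.474,-.3368,.1]).astype(int); o.append(cv2.resize(im[u[1]-60:u[1]+60,u[0]-40:u[0]+40],(400,600),interpolation=cv2.INTER_CUBIC))
    for t in('probe_grip',):
        for r in models.mark_of(p,t)[:1]: print(t,r['score'],w(p,r['point']))
cv2.imwrite('pics/v5.png',np.hstack(o)[:,:,::-1]); s=readout.get_state();print(s['time'],s['position'])
E
```

```text
time: 32.0
position: [0.4741, -0.3368, 0.0902]
tool_rot: [0.0, 0.688, 0.726, 0.0]
wrist_force: [-0.7, 0.5, -1.1]
grip_width: 0.214
time: 32.88
position: [0.4752, -0.3378, 0.2137]
tool_rot: [0.003, 0.688, 0.726, -0.0]
wrist_force: [-0.4, -0.0, -0.7]
grip_width: 0.644
probe_grip 0.7 [ 0.47466156 -0.33299782  0.10901651]
probe_grip 0.73 [ 0.73488257 -0.19055579 -0.00713494]
33.075 [ 0.47395273 -0.33657839  0.20964055]
```

View pics/v5.png

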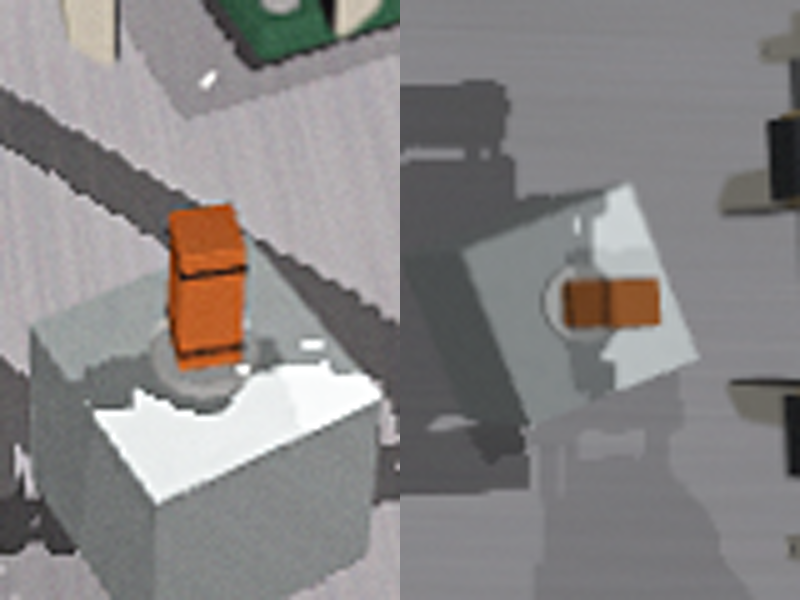

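The probe is back upright with its collar down: grip at (205,290) in the left crop and collar flush. Now to the grey blank in the tray.

```bash
python3 -m crank '[{"dx":-0.034,"dy":0.664,"dz":0,"twist":0,"fingers":0.055},{"dx":-0.034,"dy":0.664,"dz":0,"twist":0,"fingers":0.055},{"dx":-0.034,"dy":0.664,"dz":0,"twist":0,"fingers":0.055},{"dx":-0.034,"dy":0.664,"dz":0,"twist":0,"fingers":0.055},{"dx":-0.034,"dy":0.664,"dz":0,"twist":0,"fingers":0.055},{"dx":-0.034,"dy":0.664,"dz":0,"twist":0,"fingers":0.055},{"dx":-0.034,"dy":0.664,"dz":0,"twist":0,"fingers":0.055},{"dx":-0.034,"dy":0.664,"dz":0,"twist":0,"fingers":0.055},{"dx":-0.034,"dy":0.664,"dz":0,"twist":0,"fingers":0.055},{"dx":-0.034,"dy":0.664,"dz":0,"twist":0,"fingers":0.055},{"dx":-0.034,"dy":0.664,"dz":0,"twist":0,"fingers":0.055},{"dx":-0.034,"dy":0.664,"dz":-0.06,"twist":0,"fingers":0.055},{"dx":-0.034,"dy":0.664,"dz":-0.09,"twist":0,"fingers":0.055},{"dx":-0.034,"dy":0.664,"dz":-0.09,"twist":0,"fingers":0.055},{"dx":-0.034,"dy":0.664,"dz":-0.09,"twist":0,"fingers":0.055}]'
python3 - <<'E'
from h import *
p=snap('wrist','wrist3')
for r in models.mark_of(p,'blank_boss')[:3]: print(r['score'],w(p,r['point']))
s=readout.get_state();print(s['time'],s['position'])
E
```

```text
time: 34.95
position: [0.4405, 0.3272, 0.1205]
tool_rot: [0.0, 0.688, 0.726, 0.0]
wrist_force: [0.3, -0.3, 0.6]
grip_width: 0.593
0.68 [0.25451253 0.35678479 0.02756286]
0.62 [0.44258894 0.32434325 0.03514108]
35.05 [0.44121252 0.32751904 0.12158596]
```

View pics/wrist3.png

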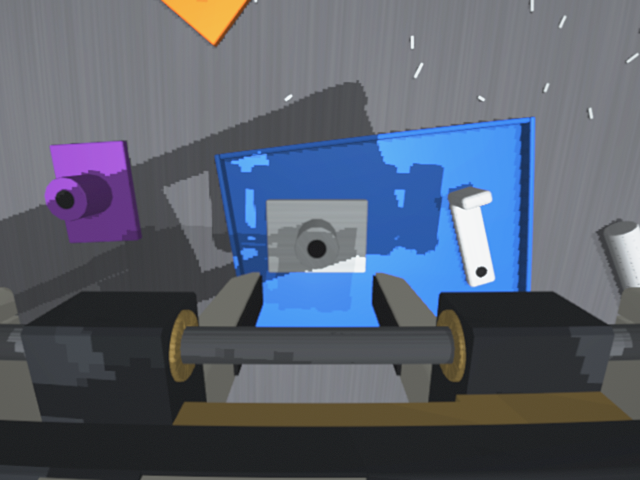

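```bash
python3 - <<'E'
from h import *
p=snap('wrist')
print(ray(p,(316,248),.046), ray(p,(267,200),.012),ray(p,(368,200),.012),ray(p,(367,272),.012))
print(ray(p,(317.5,236),.012))
E
```

```text
[0.44095006 0.32869816 0.046     ] [0.40099049 0.35631781 0.012     ] [0.48015219 0.36047079 0.012     ] [0.48457385 0.30096308 0.012     ]
[0.442098   0.32937643 0.012     ]
```

```bash
python3 -m crank '[{"dx":0.0005,"dy":0.0005,"dz":-0.05,"twist":0,"fingers":0.055},{"dx":0.0005,"dy":0.0005,"dz":-0.085,"twist":0,"fingers":0.055},{"dx":0.0005,"dy":0.0005,"dz":-0.1,"twist":0,"fingers":0.055},{"dx":0.0005,"dy":0.0005,"dz":-0.104,"twist":0,"fingers":0.055},{"dx":0.0005,"dy":0.0005,"dz":-0.104,"twist":0,"fingers":0.055},{"dx":0.0005,"dy":0.0005,"dz":-0.104,"twist":0,"fingers":0},{"dx":0.0005,"dy":0.0005,"dz":-0.104,"twist":0,"fingers":0},{"dx":0.0005,"dy":0.0005,"dz":-0.104,"twist":0,"fingers":0},{"dx":0.0005,"dy":0.0005,"dz":-0.104,"twist":0,"fingers":0},{"dx":0.0005,"dy":0.0005,"dz":-0.104,"twist":0,"fingers":0}]'
```

```text
time: 36.35
position: [0.4407, 0.3278, 0.0167]
tool_rot: [0.0, 0.688, 0.726, 0.0]
wrist_force: [-1.9, -1.0, 5.7]
grip_width: 0.341
```

```bash
python3 -m crank '[{"dx":0,"dy":0,"dz":0.03,"twist":0,"fingers":0},{"dx":0,"dy":0,"dz":0.08,"twist":0,"fingers":0},{"dx":0,"dy":0,"dz":0.13,"twist":0,"fingers":0},{"dx":0,"dy":0,"dz":0.155,"twist":0,"fingers":0},{"dx":0.02,"dy":-0.05,"dz":0.155,"twist":2,"fingers":0},{"dx":0.038,"dy":-0.1,"dz":0.155,"twist":4,"fingers":0},{"dx":0.056,"dy":-0.15,"dz":0.155,"twist":6,"fingers":0},{"dx":0.075,"dy":-0.2,"dz":0.155,"twist":8,"fingers":0},{"dx":0.093,"dy":-0.25,"dz":0.155,"twist":10,"fingers":0},{"dx":0.112,"dy":-0.3,"dz":0.155,"twist":12,"fingers":0},{"dx":0.13,"dy":-0.348,"dz":0.155,"twist":13.5,"fingers":0},{"dx":0.137,"dy":-0.368,"dz":0.155,"twist":13.5,"fingers":0},{"dx":0.137,"dy":-0.368,"dz":0.125,"twist":13.5,"fingers":0},{"dx":0.137,"dy":-0.368,"dz":0.107,"twist":13.5,"fingers":0},{"dx":0.137,"dy":-0.368,"dz":0.107,"twist":13.5,"fingers":0},{"dx":0.137,"dy":-0.368,"dz":0.107,"twist":13.5,"fingers":0}]'
python3 - <<'E'
from h import *
o=[]
for n in('side','top'):
    p=snap(n); u=proj(p,[.577,-.04,.1]).astype(int)
    o.append(cv2.resize(p['image'][u[1]-90:u[1]+90,u[0]-60:u[0]+60],(400,600),interpolation=cv2.INTER_CUBIC))
    for r in models.mark_of(p,'blank_boss')[:4]: print(n,r['score'],w(p,r['point']))
    for t in('plate_mid',):
        for r in models.mark_of(p,t)[:1]: print(n,t,w(p,r['point']))
cv2.imwrite('pics/v6.png',np.hstack(o)[:,:,::-1]); s=readout.get_state();print(s['time'],s['position'],s['wrist_force'])
E
```

```text
time: 38.35
position: [0.5779, -0.0399, 0.1237]
tool_rot: [0.0, 0.598, 0.802, 0.0]
wrist_force: [1.0, 0.4, -2.3]
grip_width: 0.337
side 0.89 [0.26095185 0.3552503  0.03173116]
side 0.76 [0.35972632 0.51721915 0.02973254]
side 0.61 [ 0.57831433 -0.04131175  0.14602026]
side plate_mid [ 0.58010106 -0.03899855  0.10278524]
top 0.96 [0.35363403 0.51748214 0.03249056]
top 0.76 [0.25899148 0.35160439 0.03190231]
38.65 [ 0.57798141 -0.0402376   0.12384519] [-0.32627978  0.26529676 -3.48245003]
```

View pics/v6.png

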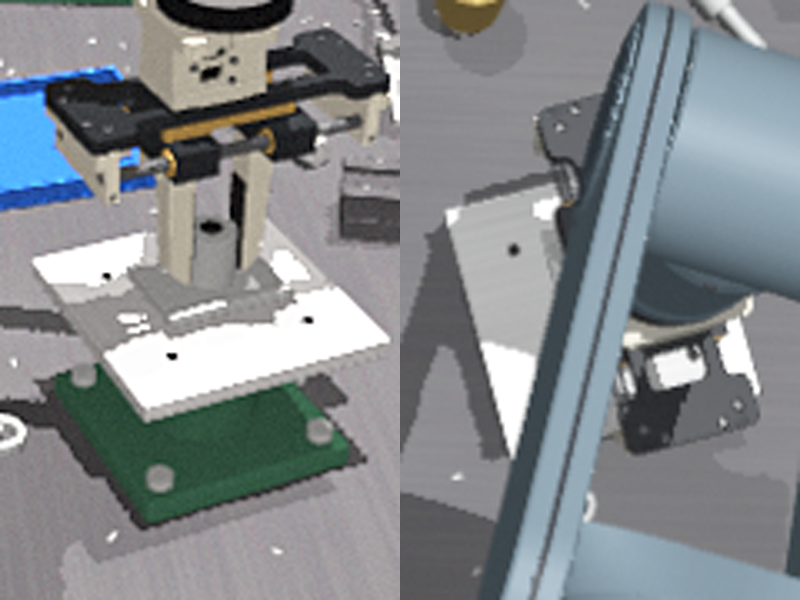

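The blank hangs centred and square about 10 mm over the plate, with the boss at (212,260) in the left crop. I lower it slowly.

```bash
python3 -m crank '[{"dx":0,"dy":0,"dz":-0.002,"twist":0,"fingers":0},{"dx":0,"dy":0,"dz":-0.004,"twist":0,"fingers":0},{"dx":0,"dy":0,"dz":-0.006,"twist":0,"fingers":0},{"dx":0,"dy":0,"dz":-0.007,"twist":0,"fingers":0},{"dx":0,"dy":0,"dz":-0.007,"twist":0,"fingers":0}]';python3 -m crank '[{"dx":0,"dy":0,"dz":-0.0005,"twist":0,"fingers":0},{"dx":0,"dy":0,"dz":-0.001,"twist":0,"fingers":0},{"dx":0,"dy":0,"dz":-0.001,"twist":0,"fingers":0}]'
```

```text
time: 39.28
position: [0.5776, -0.0403, 0.116]
tool_rot: [-0.0, 0.598, 0.802, -0.0]
wrist_force: [-0.8, 0.0, -3.0]
grip_width: 0.338
time: 39.65
position: [0.5776, -0.0403, 0.1151]
tool_rot: [-0.0, 0.598, 0.802, -0.0]
wrist_force: [0.2, 0.4, -3.2]
grip_width: 0.338
```

```bash
python3 -m crank '[{"dx":0,"dy":0,"dz":-0.0005,"twist":0,"fingers":0},{"dx":0,"dy":0,"dz":-0.001,"twist":0,"fingers":0},{"dx":0,"dy":0,"dz":-0.001,"twist":0,"fingers":0}]'
```

```text
time: 40.02
position: [0.5777, -0.0403, 0.1142]
tool_rot: [0.0, 0.598, 0.802, 0.0]
wrist_force: [0.2, 0.8, -2.6]
grip_width: 0.338
```

```bash
python3 -m crank '[{"dx":0,"dy":0,"dz":-0.0003,"twist":0,"fingers":0},{"dx":0,"dy":0,"dz":-0.0005,"twist":0,"fingers":0},{"dx":0,"dy":0,"dz":-0.0005,"twist":0,"fingers":0}]'
```

```text
time: 40.4
position: [0.5777, -0.0403, 0.1141]
tool_rot: [0.0, 0.598, 0.802, 0.0]
wrist_force: [-0.4, -0.6, 2.1]
grip_width: 0.339
```

```bash
python3 -m crank '[{"dx":0,"dy":0,"dz":0,"twist":0,"fingers":0.055},{"dx":0,"dy":0,"dz":0,"twist":0,"fingers":0.055},{"dx":0,"dy":0,"dz":0,"twist":0,"fingers":0.055},{"dx":0,"dy":0,"dz":0.0,"twist":0,"fingers":0.055},{"dx":0,"dy":0,"dz":0.03,"twist":0,"fingers":0.055},{"dx":0,"dy":0,"dz":0.08,"twist":0,"fingers":0.055},{"dx":0,"dy":0,"dz":0.12,"twist":0,"fingers":0.055},{"dx":-0.1,"dy":0.25,"dz":0.13,"twist":0,"fingers":0.055},{"dx":-0.1,"dy":0.25,"dz":0.13,"twist":0,"fingers":0.055},{"dx":-0.1,"dy":0.25,"dz":0.13,"twist":0,"fingers":0.055},{"dx":-0.1,"dy":0.25,"dz":0.13,"twist":0,"fingers":0.055},{"dx":-0.1,"dy":0.25,"dz":0.13,"twist":0,"fingers":0.055},{"dx":-0.1,"dy":0.25,"dz":0.13,"twist":0,"fingers":0.055},{"dx":-0.1,"dy":0.25,"dz":0.13,"twist":0,"fingers":0.055}]'
python3 - <<'E'
from fit import *
np.set_printoptions(precision=4,suppress=True)
t=snap('top','top9'); s=snap('side','side9')
for n,p in(('top',t),('side',s)):
    for r in models.mark_of(p,'blank_boss')[:4]:
        X=w(p,r['point']); 
        if X[1]<.1: print(n,r['score'],X)
    for r in models.mark_of(p,'plate_mid')[:1]: print(n,'mid',w(p,r['point']))
    for q in models.silhouettes(p,'blank_boss'):
        ys,xs=np.nonzero(q['mask'])
        if n=='top' and 320<xs.mean()<420:
            c=max(cv2.findContours(q['mask'].astype(np.uint8),0,1)[0],key=len).reshape(-1,2)
            print(cv2.minAreaRect(np.array([ray(p,v,.109)[:2]*1000 for v in c],np.float32)))
o=[cv2.resize(p['image'][u[1]-75:u[1]+75,u[0]-75:u[0]+75],(400,400),interpolation=cv2.INTER_CUBIC) for p,u in((t,(372,216)),(s,(362,275)))]
cv2.imwrite('pics/v9.png',np.hstack(o)[:,:,::-1]); print(readout.get_state()['time'])
E
```

```text
time: 42.15
position: [0.4784, 0.2084, 0.2435]
tool_rot: [0.0, 0.598, 0.801, -0.0]
wrist_force: [0.3, 0.1, 0.6]
grip_width: 0.592
top 0.58 [ 0.5764 -0.0383  0.1331]
top mid [ 0.5768 -0.0356  0.1   ]
((576.3602294921875, -40.28412628173828), (79.83513641357422, 60.03236770629883), 16.834667205810547)
side 0.61 [ 0.5787 -0.0424  0.1328]
side mid [ 0.5799 -0.0424  0.1023]
42.55
```

View pics/v9.png

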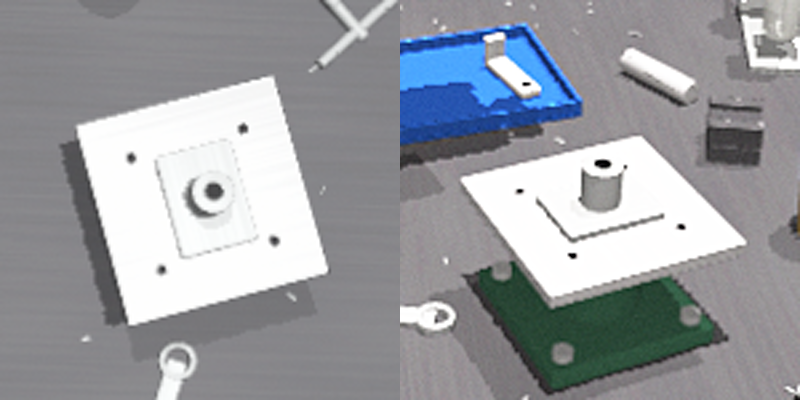

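View pics/side9.png

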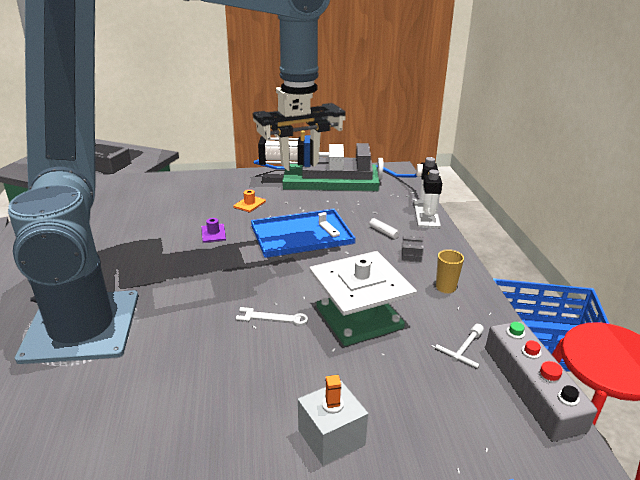

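The blank lies centred and square on the plate: (212,195) in the top crop, yaw 16.8° against the plate's 16.6°. The probe is upright in its stand at (333,392), the bystanders are in place, and the arm is clear. I'm handing the job in.

```bash
python3 -c "
from cell import workorder; print(workorder.job_done())"
```

```text
the job is handed in; nothing more can be done
None
```

I levelled the plate, put the probe back in its stand, laid the grey blank in the middle of the plate, and handed the job in. The job took about 42.5 s of the 72 s allowed, and the hand-in reports no verdict.

- **Levelling:** The first touches showed −y higher than +y by about 2.6 mm, and −x about 2.3 mm above the plate's mid height. I pressed each high side down, with the wrist reading peaking near 17.5 N (about 19 N with the offset and sideways force). Touching all four points again put opposite points within about 0.3 mm along x and 0.1 mm along y, inside the 0.7 mm limit. Those are my readings from the wrist force and tool height, with a few tenths of a mm of noise.
- **Probe:** It is let go and stands upright, down on its collar, in both camera views. The network's probe position from the last top picture of it was a false report (on the bench, at x 0.73). I disregarded it because the picture itself showed the probe in its stand.
- **Blank:** It touched down at about 5 N. The top view then puts it at (576.4, −40.3) mm, against a plate centre of about (577.5, −40). Its yaw is 16.8°, against 16.6° for the plate. The two cameras' estimates of the middle differ by 2–4 mm (x) and 4–7 mm (y), still inside the 15 mm limit.
- **Not measured:** I did not touch the plate again after laying the blank on it. In the last pictures it looks level, the bystanders look unmoved and the arm is clear.

One early move was refused for missing keys; nothing moved and I resent it in full.

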